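Clamp a glued board in a twin-screw press, keeping the beam level

ROBOT

A 7-joint arm with a two-finger parallel gripper is mounted at the origin on the work surface. World frame = base frame: x ahead of the robot, y to its left, z up, the work surface at z = 0. Lengths are in m, angles in rad, forces in N, time in s.
With the tool pointing down it reaches from about 0.425 to 0.925 m from the base axis. Payload 6.8 kg.
Tool frame: the origin (TCP) lies at the very end of the fingers, on their centre line; the grasp point (between the pads) lies 19 mm behind it (r.grip_depth is the distance from the TCP to the grasp point, in m); z points along the fingers, y is the direction in which the jaws open and shut (so a half turn about z gives the same grasp; the last joint's range is limited). The gripper opens to 85 mm and grips with 20 to 120 N. Pads are 22 mm wide; open, the fingers measure 114 mm over their backs; the gripper's body (76 mm by 85 mm) begins 54 mm behind the grasp point. The pads swing forward as they close: fully open they stand 13 mm farther back than shut.
Start: joints at [-1.422, 0.477, 0.022, 1.555, -0.011, 1.109, -0.083], TCP at [0.171, 0.653, 0.231] pointing down, gripper open.
Joint ranges: [-2.96, 2.96], [-0.34, 2.1], [-1.41, 1.46], [0.24, 2.44], [-1.37, 4.51], [0.17, 1.92], [-2.96, 2.96]. Speed limits (rad/s): [2.39, 2.39, 3.14, 3.14, 3.14, 3.14, 3.14].

INTERFACE

Orientations are given as a rotation vector (axis times angle).
In Python, from bench import r, grab_frame gives the robot as it stands. The module is installed in compiled form; this text tells all that it offers.
- The arm moves only by the tool play_rows, never from a script. Its argument "increments" is a list of rows, each a list of 7 numbers: the shift along the tool's x, y, z in mm, then the turn, a rotation vector about the tool's x, y, z in rad, then the closure in counts, from 0 (fully open) to 255 (shut). In form: [[tx, ty, tz, rx, ry, rz, claw], ...]. A call has 1 to 5 rows; each row shifts and turns the pose as measured when the row begins, along the tool's axes as they then stand; what a row does not reach is not made up. A row lasts 1/10 s, in which the tool goes at most 50 mm and 8.59 degrees, less where a joint would pass 70% of its speed; a pose out of reach is approached as far as the arm can. A call is refused whole if a number of a shift passes 50 or a number of a turn 0.15, either way. A call with a gripper value outside its range is refused whole. The fingers move at their own pace and stop on an object; "force" is the grip in N (left out, the last holds). Time passes only in rows, so rows that do not move let the fingers close. It gives the time, the measured TCP pose, the force and the opening at its end, in the units of the state.
- r.get_obs(): the state, without advancing time (a new reading comes with each control period).
- grab_frame(name): name is "side" or "top" or "wrist"; returns a dict with "color" (480x640x3 uint8, blue, green, red), "depth" (480x640 float32, m along the optical axis (not along the pixel's ray), 0 where there is no reading), "K" (3x3 intrinsics, pixels), "T" (4x4, takes a point from camera to world coordinates). Camera axes: x right, y up, looking along -z (the intrinsics and any distortion apply to the point x, -y, -z); pixel columns grow to the right and rows downward; lengths in m; the calibration is good to about 2 mm. A picture is of the moment at which its call begins.
- r.hand_in(): hands the job in, once; it reports no verdict.
The state is a dict: "clock": time; "joints": joint angles; "qvel": joint speeds; "tau": joint torques, N m; "tcp_pos": TCP position; "orientation": TCP orientation; "contact_force": force on the tool from outside, world axes, zero at the start; "moment": the same for the moment, N m; "grip_width": finger opening in m.
Only numpy, scipy, OpenCV 4.12 (cv2) and the standard library are available. Lean on these libraries where they do the work, as an engineer would, in place of code of your own. Each camera call takes 0.05 s, during which the arm holds its last target.

TASK

Slide the glued board straight back across the press bed, under the beam, until its rear edge is home against the fence. Then screw the beam down on it with the two T-bar knobs, clockwise, taking them by turns in small steps so that neither end of the beam is ever more than 6 mm lower than the other, until both ends rest on their stop sleeves. Let go, and leave the other things on the bench where they are.

Things in the scene. Friction and masses are not known exactly. Their poses are not given: they have to be found in the camera images.
- press: Twin-screw bench press, fixed. Origin at bench level under the beam's middle; x points from its open front (robot side) to the back, y to its left, z up. Plywood bed 280 mm (x -165 to +115) by 380 mm (y), top 30 mm above the bench. Two steel stop sleeves, 28 mm across (48 mm flange at the foot), stand at x = 0, y = +155 and -155 mm, tops 88 mm above the bench; the screws run into them.
- beam: Aluminium beam 360 mm long (along the press's y), 40 mm wide, 30 mm thick, carried by the two screws above the middle of the bed. Origin at its underside at the left screw; x and y axes as the press's while level. An end goes down as its knob is turned clockwise.
- beam_left (a point): Centre of the beam's underside at the left screw (press y = +155 mm); axes as the press's. 88 mm above the bench when this end is fully down on its sleeve, 6.5 to 8.5 mm higher at the start. The height difference between beam_left and beam_right is how far the beam is out of level.
- beam_right (a point): The same at the right screw (press y = -155 mm), but its axes tilt with the beam.
- knob_left (a joint): The left screw's black T-bar knob: bar 80 mm long, 14 wide, 30 tall, on a 12 mm neck. Its turn in rad, growing clockwise from above; each rad lowers this end of the beam 2.5 mm. Starts at 0.8 to 1.5; stop at 4.2, with this end down on its sleeve. At 0 the bar lies along the press's x: its angle in the press frame is minus this value. Takes about 0.05 N m; stays where left.
- knob_right (a joint): The right screw's black T-bar knob: bar 80 mm long, 14 wide, 30 tall, on a 12 mm neck. Its turn in rad, growing clockwise from above; each rad lowers this end of the beam 2.5 mm. Starts at 0.8 to 1.5; stop at 4.2, with this end down on its sleeve. At 0 the bar lies along the press's x: its angle in the press frame is minus this value. Takes about 0.05 N m; stays where left.
- knob_left_grip (a point): Centre of the left T-bar, 62 mm above the beam's underside at that end (32 mm above the beam's top); it goes down with the beam. Its x axis lies along the bar and turns with it, z up.
- knob_right_grip (a point): The same for the right T-bar.
- board: The glued board: a light and a dark wooden board face to face, 140 mm (x, front to back) by 180 mm (y) by 36 mm thick, 0.35 to 0.7 kg. Loose, lying on the press bed, sticking out in front of the beam, up to 0.12 rad askew. Origin at the centre of its underside, 30 mm above the bench. Home, its origin is at the press's x = 0 and its rear edge is flat against the fence.
- bead_jar: Bystander: small amber jar, 36 mm across, 50 mm tall, standing on the press bed's front left corner. Origin under its centre.
- mug: Bystander: white mug, 76 mm across, 85 mm tall. Origin under its centre.
- brush: Bystander: brush 200 mm long, lying. Origin under its middle.
- spatula: Bystander: spatula 200 mm long, lying. Origin under its middle.
- frame: Bystander: upright wooden frame 90 mm wide, 30 mm deep, 110 mm tall. Origin under its centre.
- marver: Bystander: flat steel slab 90 by 120 by 15 mm. Origin under its centre.
- rod_can: Bystander: plain metal can 70 mm across, 100 mm tall. Origin under its centre.
- fence (a point): Middle of the front face of the press's steel fence, at bed level: press x = +70 mm, y = 0, z = 30 mm; axes as the press's. The fence is 160 mm long (y) and stands 22 mm above the bed.
- pads (a point): Middle of the beam's underside; axes as the beam's. Two round sprung rubber pads, 44 mm across, hang here at y = +60 and -60 mm; their undersides are 25 mm below the beam's, 3.5 to 5.5 mm above the board's top at the start; they yield 1 mm per 1.5 N.
There are look-alikes about, which are no part of the job. There is more than one size of the board; the one meant has the size given above.

How it is judged:
By the outcome, as a careful person would: the job done as asked, in the order asked, and still so for the second after the job is handed in, with the robot touching nothing.
It also fails if it takes over 72 s, if anything falls off the work surface, if the arm or the gripper's body presses on something with over 40 N, if the wrist force passes 120 N, or if a joint passes its speed limit or range.

## Working session

There is one attempt and no reset: what is moved stays moved. The work goes in short steps, Python scripts to look and compute and a tool call to move; the robot and the scene stay as the last step left them, time stands still between calls to the robot, and variables do not carry over. Pictures are saved under pics/ and viewed, and the job is handed in when it is done.

Besides the shell and the picture viewer there is one more tool, called in YAML: its name, and indented under it one key for each argument. play_rows: Moves the arm, as the interface text tells. Its arguments: {"type":"object","properties":{"increments":{"type":"array","items":{"type":"array","items":{"type":"number"}}},"force":{"type":"number"}},"required":["increments"]}

```bash
mkdir -p pics; ls
python3 - <<'E'
from bench import r, grab_frame
import cv2
for n in ["side","top","wrist"]:
    f=grab_frame(n); cv2.imwrite(f"pics/{n}0.png",f["color"]); print(n,f["K"].round(1).tolist(),f["T"].round(3).tolist())
o=r.get_obs()
for k,v in o.items(): print(k,v)
print(r.grip_depth)
E
```

```text
pics
side [[471.4, 0.0, 318.4], [0.0, 471.4, 232.7], [0.0, 0.0, 1.0]] [[0.999, 0.04, -0.036, 0.422], [-0.052, 0.544, -0.837, -0.914], [-0.014, 0.838, 0.546, 0.699], [0.0, 0.0, 0.0, 1.0]]
top [[583.9, 0.0, 320.5], [0.0, 583.9, 242.6], [0.0, 0.0, 1.0]] [[0.027, 0.979, -0.204, 0.148], [-1.0, 0.025, -0.011, -0.023], [-0.005, 0.204, 0.979, 1.581], [0.0, 0.0, 0.0, 1.0]]
wrist [[347.0, 0.0, 315.2], [0.0, 347.0, 240.3], [0.0, 0.0, 1.0]] [[0.256, -0.916, -0.31, 0.092], [0.967, 0.242, 0.083, 0.674], [-0.001, -0.32, 0.947, 0.374], [0.0, 0.0, 0.0, 1.0]]
clock 0.15
joints [-1.42209844  0.47767566  0.02235021  1.55620067 -0.01151056  1.10927892
 -0.08309899]
qvel [-6.63383314e-04 -2.34354672e-03 -4.94858971e-05 -4.61117093e-03
  1.16006255e-03 -4.60023912e-04  2.38559210e-03]
tau [ 2.48553879e-03 -5.96923220e+01  1.60970014e+00 -2.81491524e+01
  1.25381022e-02  6.49214417e-03 -2.43605029e-05]
tcp_pos [0.17133077 0.65243439 0.23051523]
orientation [-4.02240721e-01 -3.11564407e+00  2.24882146e-03]
contact_force [ 0.04995677  0.68029068 -0.40276918]
moment [ 0.04592523  0.06433587 -0.00271518]
grip_width 0.08522369845980174
0.0187
```

View pics/top0.png

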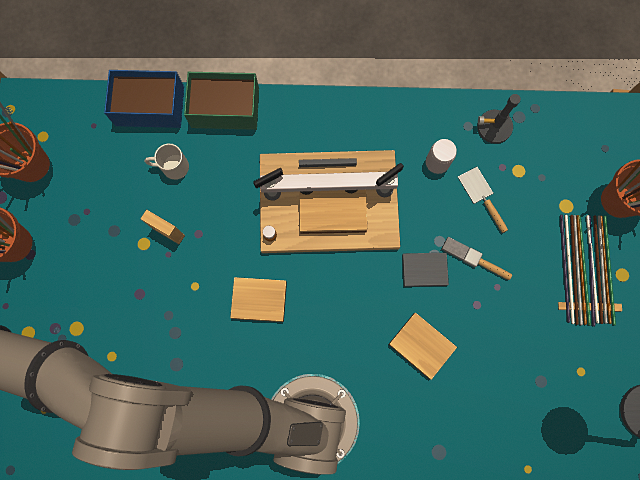

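View pics/side0.png

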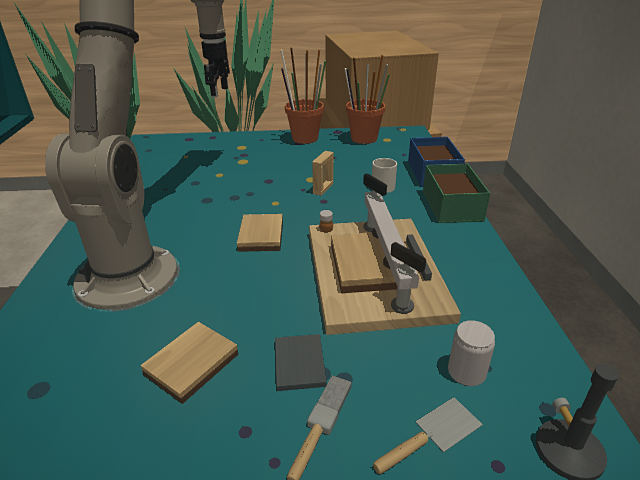

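View pics/wrist0.png

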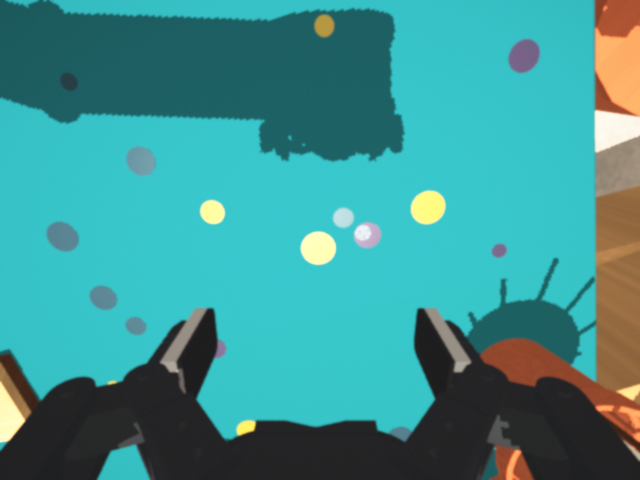

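```bash
cat > h.py <<'E'
import numpy as np, cv2
from bench import r, grab_frame
from scipy.spatial.transform import Rotation as R
def ray(f,u,v):
    K,T=f["K"],f["T"]
    d=np.array([(u-K[0,2])/K[0,0],-(v-K[1,2])/K[1,1],-1.0])
    return T[:3,3],T[:3,:3]@d
def atz(f,u,v,z):
    o,d=ray(f,u,v); return o+d*(z-o[2])/d[2]
def dep(f,u,v):
    o,d=ray(f,u,v); D=f["depth"][int(round(v)),int(round(u))]; return o+d*D
def proj(f,p):
    K,T=f["K"],f["T"]; c=T[:3,:3].T@(np.asarray(p)-T[:3,3])
    return K[0,0]*c[0]/-c[2]+K[0,2], -K[1,1]*c[1]/-c[2]+K[1,2]
E
python3 - <<'E'
from h import *
import pickle
f=grab_frame("top"); pickle.dump(f,open("top.pkl","wb"))
c=f["color"][135:265,245:415]; cv2.imwrite("pics/topc.png",cv2.resize(c,None,fx=4.6,fy=4.6,interpolation=cv2.INTER_CUBIC))
f=grab_frame("side"); pickle.dump(f,open("side.pkl","wb"))
c=f["color"][165:335,300:470]; cv2.imwrite("pics/sidec.png",cv2.resize(c,None,fx=3.5,fy=3.5,interpolation=cv2.INTER_CUBIC))
E
```

```text
(no output)
```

View pics/topc.png

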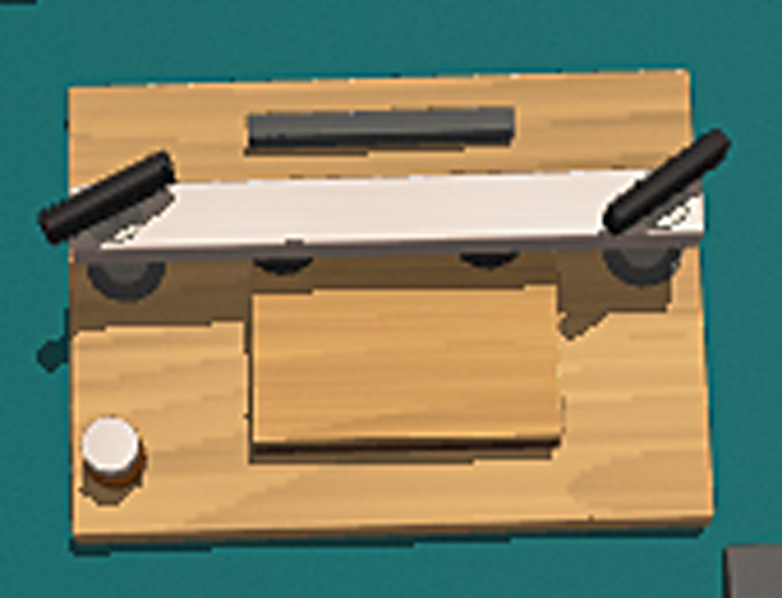

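View pics/sidec.png

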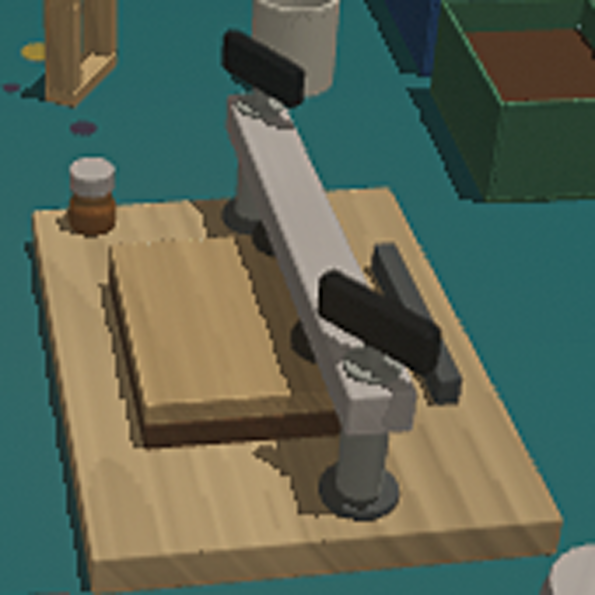

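```bash
cat > m.py <<'E'
from h import *
import pickle
f=pickle.load(open("top.pkl","rb"))
def C(x,y): return (x+.5)/4.6-.5+245,(y+.5)/4.6-.5+135
def P(n,x,y,z): print(n,atz(f,*C(x,y),z).round(4), "depth",dep(f,*C(x,y)).round(4))
P("bl",69,88,.03);P("br",690,71,.03);P("fl",73,533,.03);P("fr",712,519,.03)
P("fence l base",250,149,.03);P("fence r base",514,143,.03)
P("fence l top",249,115,.052);P("fence r top",514,107,.052)
P("bd fl",254,441,.066);P("bd fr",560,437,.066);P("bd rl",252,292,.066);P("bd rr",556,287,.066)
P("KL a",52,222,.172);P("KL b",165,163,.172)
P("KR a",618,215,.172);P("KR b",718,142,.172)
P("KLc",108,193,.172);P("KRc",668,178,.172)
P("jar",110,442,.08)
P("beam fl",72,248,.126);P("beam fr",702,234,.126);P("beam br",702,190,.126)
E
python3 m.py
```

```text
bl [0.7201 0.1711 0.03  ] depth [0.7211 0.1714 0.0274]
br [ 0.7404 -0.207   0.03  ] depth [ 7.517e-01 -2.105e-01  5.000e-04]
fl [0.4442 0.1554 0.03  ] depth [ 0.4503  0.1591 -0.002 ]
fr [ 0.4622 -0.2202  0.03  ] depth [ 0.4623 -0.2202  0.0296]
fence l base [0.6838 0.0594 0.03  ] depth [0.684  0.0594 0.0296]
fence r base [ 0.6916 -0.1005  0.03  ] depth [ 0.6934 -0.1007  0.0249]
fence l top [0.6976 0.0596 0.052 ] depth [0.6987 0.0598 0.0488]
fence r top [ 0.7066 -0.099   0.052 ] depth [ 0.7064 -0.099   0.0524]
bd fl [0.4942 0.0491 0.066 ] depth [0.495  0.0493 0.0622]
bd fr [ 0.5011 -0.1278  0.066 ] depth [ 0.5048 -0.1289  0.0499]
bd rl [0.5836 0.0533 0.066 ] depth [0.5945 0.0552 0.0282]
bd rr [ 0.5911 -0.1245  0.066 ] depth [ 0.5913 -0.1245  0.0651]
KL a [0.5901 0.1589 0.172 ] depth [0.5908 0.1591 0.1698]
KL b [0.6255 0.0983 0.172 ] depth [0.6271 0.0987 0.1672]
KR a [ 0.6018 -0.1509  0.172 ] depth [ 0.6027 -0.1511  0.1694]
KR b [ 0.6452 -0.2056  0.172 ] depth [ 0.6449 -0.2055  0.1728]
KLc [0.6074 0.1289 0.172 ] depth [0.6071 0.1288 0.1732]
KRc [ 0.6237 -0.1782  0.172 ] depth [ 0.6225 -0.1778  0.1757]
jar [0.4883 0.131  0.08  ] depth [0.4909 0.1322 0.0685]
beam fl [0.5895 0.1528 0.126 ] depth [0.5914 0.1535 0.1198]
beam fr [ 0.6067 -0.2025  0.126 ] depth [ 0.6064 -0.2024  0.1269]
beam br [ 0.6327 -0.2025  0.126 ] depth [ 0.6328 -0.2025  0.1254]
```

```bash
cat >> h.py <<'E'
def Rt(psi):  # tool down, tool x at world yaw psi
    c,s=np.cos(psi),np.sin(psi); x=np.array([c,s,0]); z=np.array([0,0,-1.]); return np.column_stack([x,np.cross(z,x),z])
YAW=0.052; O=np.array([.616,-.0243])
def W(px,py): c,s=np.cos(YAW),np.sin(YAW); return O+[c*px-s*py, s*px+c*py]
def plan(p,psi,claw,L=45,A=.14,n=20,start=None,quiet=False):
    o=r.get_obs(); 
    cp,cR=(np.array(o["tcp_pos"]),R.from_rotvec(o["orientation"]).as_matrix()) if start is None else start
    p=np.asarray(p,float);Rg=Rt(psi)
    d=p-cp; w=R.from_matrix(cR.T@Rg).as_rotvec()
    k=max(1,int(np.ceil(max(np.linalg.norm(d)*1000/L,np.linalg.norm(w)/A)))); rows=[]
    for i in range(k):
        t=cR.T@(d/k)*1000; rows.append([*t.round(1),*(w/k).round(3),claw]); cR=cR@R.from_rotvec(w/k).as_matrix()
    print(len(rows)); 
    for q in rows: print([float(v) for v in q])
    return p,Rg
def st():
    o=r.get_obs(); Rm=R.from_rotvec(o["orientation"]).as_matrix()
    print("t",round(o["clock"],2),"p",np.round(o["tcp_pos"],4),"psi",round(np.arctan2(Rm[1,0],Rm[0,0]),3),"tilt",np.round(Rm[:2,2],3),"F",np.round(o["contact_force"],1),"M",np.round(o["moment"],2),"w",round(o["grip_width"],4),"j",np.round(o["joints"],2))
E
python3 - <<'E'
from h import *
st()
s=plan([.38,.42,.23],np.pi+.052-.15,0)
s=plan([*W(-.150,-.0098),.20],np.pi+.052,0,start=s)
E
```

```text
t 0.25 p [0.1714 0.6526 0.2309] psi 2.885 tilt [-0.    -0.001] F [ 0.2 -0.5 -0.2] M [-0.01 -0.03  0.02] w 0.0853 j [-1.42  0.48  0.02  1.56 -0.01  1.11 -0.08]
7
[-37.3, -24.6, 0.1, -0.0, -0.0, -0.023, 0.0]
[-36.7, -25.4, 0.1, -0.0, -0.0, -0.023, 0.0]
[-36.1, -26.2, 0.1, -0.0, -0.0, -0.023, 0.0]
[-35.5, -27.0, 0.1, -0.0, -0.0, -0.023, 0.0]
[-34.9, -27.8, 0.1, -0.0, -0.0, -0.023, 0.0]
[-34.2, -28.6, 0.1, -0.0, -0.0, -0.023, 0.0]
[-33.6, -29.4, 0.1, -0.0, -0.0, -0.023, 0.0]
11
[-12.0, -41.0, 2.7, 0.0, 0.0, -0.014, 0.0]
[-11.4, -41.2, 2.7, 0.0, 0.0, -0.014, 0.0]
[-10.8, -41.3, 2.7, 0.0, 0.0, -0.014, 0.0]
[-10.3, -41.5, 2.7, 0.0, 0.0, -0.014, 0.0]
[-9.7, -41.6, 2.7, 0.0, 0.0, -0.014, 0.0]
[-9.1, -41.7, 2.7, 0.0, 0.0, -0.014, 0.0]
[-8.6, -41.9, 2.7, 0.0, 0.0, -0.014, 0.0]
[-8.0, -42.0, 2.7, 0.0, 0.0, -0.014, 0.0]
[-7.4, -42.1, 2.7, 0.0, 0.0, -0.014, 0.0]
[-6.8, -42.2, 2.7, 0.0, 0.0, -0.014, 0.0]
[-6.3, -42.3, 2.7, 0.0, 0.0, -0.014, 0.0]
```

play_rows:
  increments:
    - [-37, -25, 0, 0, 0, -0.023, 0]
    - [-37, -25, 0, 0, 0, -0.023, 0]
    - [-36, -26, 0, 0, 0, -0.023, 0]
    - [-36, -27, 0, 0, 0, -0.023, 0]
    - [-35, -28, 0, 0, 0, -0.023, 0]

```text
clock: 0.75
tcp_pos: [0.3181, 0.488, 0.2288]
orientation: [-0.192, -3.131, -0.002]
contact_force: [0.6, 0.6, 0.6]
grip_width: 0.0851
```

play_rows:
  increments:
    - [-30, -35, 0, 0, 0, -0.023, 0]
    - [-25, -40, 0, 0, 0, -0.023, 0]
    - [-11, -42, 3, 0, 0, -0.02, 0]
    - [-11, -42, 3, 0, 0, -0.02, 0]
    - [-11, -42, 3, 0, 0, -0.02, 0]

```text
clock: 1.25
tcp_pos: [0.3965, 0.2711, 0.2196]
orientation: [-0.025, -3.141, -0.006]
contact_force: [1.3, 0.2, 0.1]
grip_width: 0.0856
```

Run:
```python
from h import *
st()
s=plan([*W(-.150,-.0098),.20],np.pi+.052,0)
s=plan([*W(-.150,-.0098),.034],np.pi+.052,0,start=s)
```

```text
t 1.25 p [0.3965 0.2711 0.2196] psi 3.126 tilt [-0.001  0.004] F [1.3 0.2 0.1] M [-0.01 -0.05  0.02] w 0.0856 j [-0.84  0.17  0.12  2.03 -0.03  0.95  0.86]
8
[-9.4, -39.0, 2.3, 0.0, -0.0, -0.008, 0.0]
[-9.1, -39.1, 2.3, 0.0, -0.0, -0.008, 0.0]
[-8.7, -39.1, 2.3, 0.0, -0.0, -0.008, 0.0]
[-8.4, -39.2, 2.3, 0.0, -0.0, -0.008, 0.0]
[-8.1, -39.3, 2.4, 0.0, -0.0, -0.008, 0.0]
[-7.7, -39.3, 2.4, 0.0, -0.0, -0.008, 0.0]
[-7.4, -39.4, 2.4, 0.0, -0.0, -0.008, 0.0]
[-7.1, -39.5, 2.4, 0.0, -0.0, -0.008, 0.0]
4
[0.0, 0.0, 41.5, 0.0, 0.0, 0.0, 0.0]
[0.0, 0.0, 41.5, 0.0, 0.0, 0.0, 0.0]
[0.0, 0.0, 41.5, 0.0, 0.0, 0.0, 0.0]
[0.0, 0.0, 41.5, 0.0, 0.0, 0.0, 0.0]
```

play_rows:
  increments:
    - [-9, -39, 2, 0, 0, -0.008, 0]
    - [-9, -39, 2, 0, 0, -0.008, 0]
    - [-9, -39, 2, 0, 0, -0.008, 0]
    - [-8, -39, 2, 0, 0, -0.008, 0]
    - [-8, -39, 2, 0, 0, -0.008, 0]

```text
clock: 1.75
tcp_pos: [0.4403, 0.0669, 0.2092]
orientation: [-0.04, 3.14, 0.008]
contact_force: [0.3, 1.2, -1.2]
grip_width: 0.0852
```

play_rows:
  increments:
    - [-8, -39, 2, 0, 0, -0.008, 0]
    - [-8, -39, 2, 0, 0, -0.008, 0]
    - [-7, -36, 2, 0, 0, -0.008, 0]
    - [0, 0, 0, 0, 0, 0, 0]

```text
clock: 2.15
tcp_pos: [0.4679, -0.0566, 0.2034]
orientation: [-0.067, 3.136, 0.007]
contact_force: [0.5, 0.4, -0.3]
grip_width: 0.0854
```

Run:
```python
from h import *
st()
s=plan([*W(-.150,-.0098),.20],np.pi+.052,0)
s=plan([*W(-.150,-.0098),.034],np.pi+.052,0)
f=grab_frame("wrist"); cv2.imwrite("pics/w1.png",f["color"])
import pickle; pickle.dump(f,open("w1.pkl","wb"))
```

```text
t 2.15 p [ 0.4679 -0.0566  0.2034] psi -3.099 tilt [0.005 0.004] F [ 0.5  0.4 -0.3] M [0.04 0.03 0.01] w 0.0854 j [-0.36  0.17  0.39  2.08 -0.09  0.9   1.7 ]
1
[0.5, 14.8, 3.4, 0.004, 0.005, -0.009, 0.0]
4
[0.3, 3.5, 42.4, 0.001, 0.001, -0.002, 0.0]
[0.3, 3.6, 42.4, 0.001, 0.001, -0.002, 0.0]
[0.2, 3.6, 42.4, 0.001, 0.001, -0.002, 0.0]
[0.2, 3.7, 42.3, 0.001, 0.001, -0.002, 0.0]
```

View pics/w1.png

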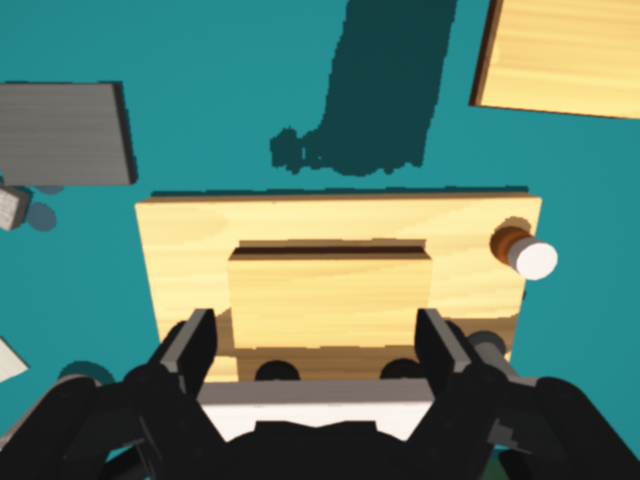

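Run:
```python
from h import *
import pickle
f=pickle.load(open("w1.pkl","rb"))
for u,v,z in [(230,260,.066),(432,261,.066),(137,204,.03),(541,198,.03),(233,347,.066),(430,347,.066),(535,261,.08)]:
    p=atz(f,u,v,z); c,s=np.cos(YAW),np.sin(YAW);d=p[:2]-O; print(u,v,p.round(4),"press",(c*d[0]+s*d[1]).round(4),(-s*d[0]+c*d[1]).round(4))
```

```text
230 260 [ 0.5029 -0.1287  0.066 ] press -0.1184 -0.0984
432 261 [0.4969 0.0477 0.066 ] press -0.1152 0.0781
137 204 [ 0.465  -0.2215  0.03  ] press -0.161 -0.1891
541 198 [0.4443 0.1535 0.03  ] press -0.1622 0.1865
233 347 [ 0.5926 -0.1293  0.066 ] press -0.0288 -0.1036
430 347 [0.5855 0.0592 0.066 ] press -0.0261 0.085
535 261 [0.488  0.1282 0.08  ] press -0.1199 0.159
```

play_rows:
  increments:
    - [0, 4, 42, 0.001, 0.001, -0.002, 0]
    - [0, 4, 42, 0.001, 0.001, -0.002, 0]
    - [0, 4, 42, 0.001, 0.001, -0.002, 0]
    - [0, 4, 41, 0.001, 0.001, -0.002, 0]
    - [0, 0, 0, 0, 0, 0, 0]

```text
clock: 2.7
tcp_pos: [0.4711, -0.0301, 0.0338]
orientation: [-0.092, 3.132, 0.009]
contact_force: [-0.7, -0.1, 0.5]
grip_width: 0.0853
```

Run:
```python
from h import *
st()
s=plan([*W(-.150,-.0098),.034],np.pi+.052,0)
s=plan([*W(-.081,-.0098),.034],np.pi+.052,0,L=20)
f=grab_frame("side"); cv2.imwrite("pics/s1.png",cv2.resize(f["color"][130:340,250:500],None,fx=3,fy=3))
```

```text
t 2.7 p [ 0.4711 -0.0301  0.0338] psi -3.083 tilt [0.008 0.006] F [-0.7 -0.1  0.5] M [ 0.01  0.07 -0.01] w 0.0853 j [-0.29  0.47  0.28  2.2  -0.27  0.5   1.83]
1
[5.1, -11.5, -0.3, 0.006, 0.008, 0.007, 0.0]
4
[-16.0, -3.0, 0.1, 0.001, 0.002, 0.002, 0.0]
[-16.0, -3.0, 0.0, 0.001, 0.002, 0.002, 0.0]
[-16.0, -2.9, 0.0, 0.001, 0.002, 0.002, 0.0]
[-16.0, -2.9, -0.0, 0.001, 0.002, 0.002, 0.0]
```

View pics/s1.png

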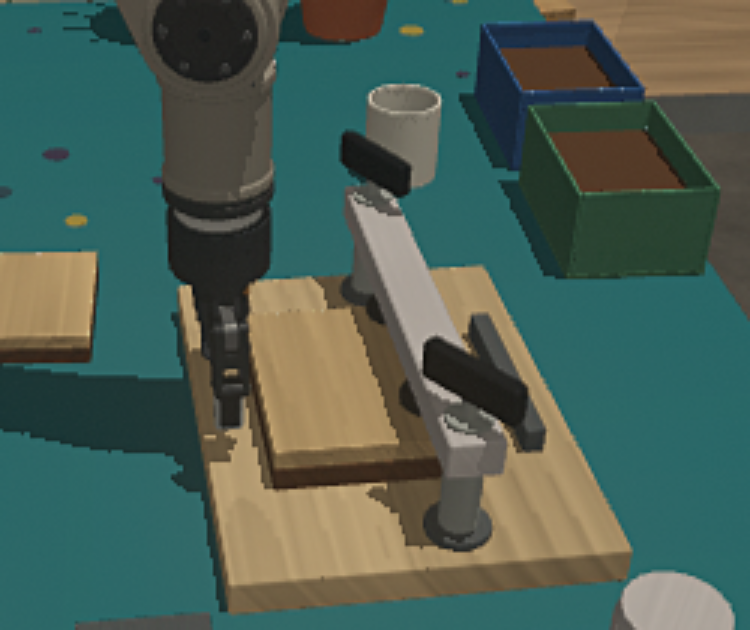

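play_rows:
  increments:
    - [4, -11, 0, 0.006, 0.008, 0.007, 0]
    - [0, 0, 0, 0, 0, 0, 0]

```text
clock: 2.95
tcp_pos: [0.4712, -0.0419, 0.0392]
orientation: [-0.081, 3.133, -0.0]
contact_force: [0.5, 0.1, 0.6]
grip_width: 0.0856
```

Run:
```python
from h import *
st()
s=plan([*W(-.093,-.0098),.034],np.pi+.052,0,L=10)
```

```text
t 2.95 p [ 0.4712 -0.0419  0.0392] psi -3.09 tilt [0.007 0.   ] F [0.5 0.1 0.6] M [ 0.01  0.04 -0.01] w 0.0856 j [-0.28  0.46  0.29  2.2  -0.26  0.51  1.83]
6
[-8.8, 0.1, 0.9, -0.0, 0.001, -0.0, 0.0]
[-8.8, 0.1, 0.9, -0.0, 0.001, -0.0, 0.0]
[-8.8, 0.1, 0.9, -0.0, 0.001, -0.0, 0.0]
[-8.8, 0.1, 0.9, -0.0, 0.001, -0.0, 0.0]
[-8.8, 0.0, 0.9, -0.0, 0.001, -0.0, 0.0]
[-8.8, 0.0, 0.9, -0.0, 0.001, -0.0, 0.0]
```

play_rows:
  increments:
    - [-9, 0, 1, 0, 0.002, 0, 0]
    - [-9, 0, 1, 0, 0.002, 0, 0]
    - [-9, 0, 1, 0, 0.002, 0, 0]
    - [-9, 0, 1, 0, 0, 0, 0]

```text
clock: 3.35
tcp_pos: [0.5096, -0.0405, 0.0398]
orientation: [-0.078, 3.137, 0.002]
contact_force: [-4.3, -0.1, 2.9]
grip_width: 0.0856
```

Run:
```python
from h import *
st()
s=plan([*W(-.083,-.0098),.034],np.pi+.052,0,L=8)
```

```text
t 3.35 p [ 0.5096 -0.0405  0.0398] psi -3.092 tilt [0.004 0.002] F [-4.3 -0.1  2.9] M [-0.03  0.88  0.01] w 0.0856 j [-0.28  0.5   0.29  2.11 -0.27  0.56  1.83]
4
[-6.0, 0.2, 1.5, 0.0, 0.001, -0.001, 0.0]
[-6.0, 0.2, 1.5, 0.0, 0.001, -0.001, 0.0]
[-6.0, 0.2, 1.5, 0.0, 0.001, -0.001, 0.0]
[-6.0, 0.2, 1.5, 0.0, 0.001, -0.001, 0.0]
```

play_rows:
  increments:
    - [-6, 0, 1, 0, 0.001, 0, 0]
    - [-6, 0, 1, 0, 0.001, 0, 0]
    - [-5, 0, 1, 0, 0.001, 0, 0]
    - [0, 0, 0, 0, 0, 0, 0]

```text
clock: 3.75
tcp_pos: [0.5289, -0.0395, 0.0362]
orientation: [0.079, -3.14, -0.002]
contact_force: [-2.0, 0.3, 0.1]
grip_width: 0.0856
```

Run:
```python
from h import *
st()
s=plan([*W(-.081,-.0098),.034],np.pi+.052,0,L=8)
f=grab_frame("top"); c=f["color"][135:265,245:415]; cv2.imwrite("pics/t2.png",cv2.resize(c,None,fx=4.6,fy=4.6,interpolation=cv2.INTER_CUBIC))
```

```text
t 3.75 p [ 0.5289 -0.0395  0.0362] psi -3.092 tilt [-0.     0.001] F [-2.   0.3  0.1] M [ 0.03  0.23 -0.  ] w 0.0856 j [-0.27  0.53  0.29  2.06 -0.27  0.58  1.83]
1
[-6.8, 0.9, 2.2, 0.001, -0.0, -0.002, 0.0]
```

View pics/t2.png

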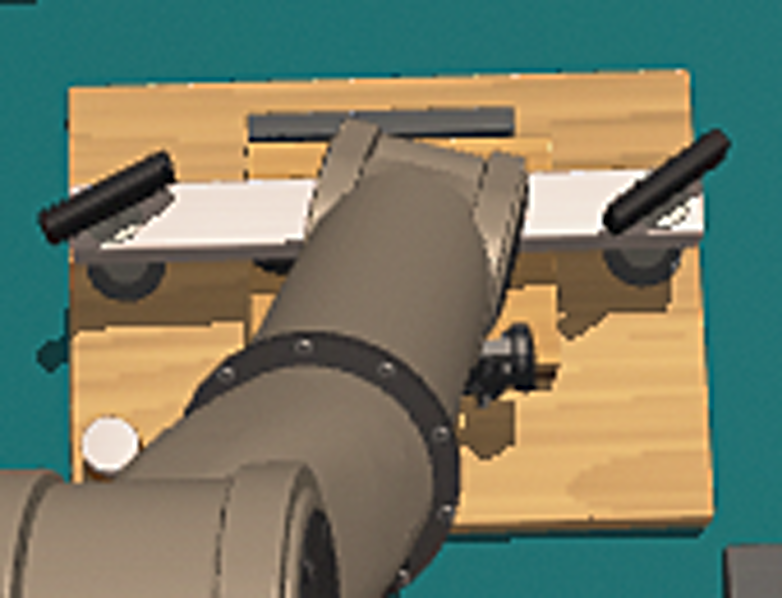

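play_rows:
  increments:
    - [-3, 0, 1, 0, 0, 0, 0]
    - [-3, 0, 0, 0, 0, 0, 0]

```text
clock: 4.0
tcp_pos: [0.5337, -0.0393, 0.0349]
orientation: [0.078, -3.138, -0.002]
contact_force: [-5.4, 0.3, 3.6]
grip_width: 0.0857
```

play_rows:
  increments:
    - [-3, 0, 0, 0, 0, 0, 0]

```text
clock: 4.1
tcp_pos: [0.5363, -0.0391, 0.0349]
orientation: [0.078, -3.137, -0.003]
contact_force: [-4.8, -0.4, 4.0]
grip_width: 0.0856
```

play_rows:
  increments:
    - [-2, 0, 0, 0, 0, 0, 0]

```text
clock: 4.2
tcp_pos: [0.5366, -0.0392, 0.0346]
orientation: [0.078, -3.133, -0.003]
contact_force: [-10.9, -0.6, 8.5]
grip_width: 0.0853
```

play_rows:
  increments:
    - [-2.5, 0, 0, 0, 0, 0, 0]

```text
clock: 4.3
tcp_pos: [0.5365, -0.0391, 0.0342]
orientation: [0.078, -3.128, -0.004]
contact_force: [-11.5, 0.9, 8.4]
grip_width: 0.0854
```

play_rows:
  increments:
    - [-3, 0, 0, 0, 0, 0, 0]

```text
clock: 4.4
tcp_pos: [0.5363, -0.0391, 0.0337]
orientation: [0.078, -3.121, -0.005]
contact_force: [-12.7, 0.1, 9.6]
grip_width: 0.0855
```

Run:
```python
from h import *
st()
f=grab_frame("side"); cv2.imwrite("pics/s2.png",cv2.resize(f["color"][165:335,300:470],None,fx=3.5,fy=3.5,interpolation=cv2.INTER_CUBIC))
```

```text
t 4.4 p [ 0.5363 -0.0391  0.0337] psi -3.092 tilt [-0.019  0.003] F [-12.7   0.1   9.6] M [0.07 2.32 0.18] w 0.0855 j [-0.27  0.55  0.29  2.03 -0.27  0.61  1.83]
```

View pics/s2.png

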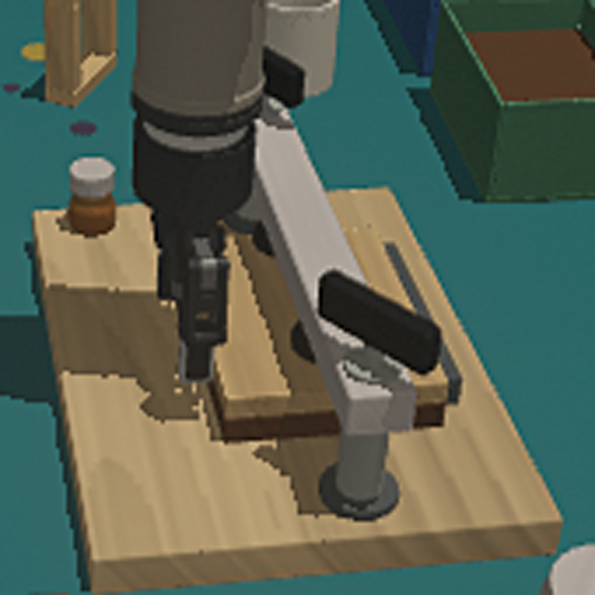

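play_rows:
  increments:
    - [8, 0, 0, 0, 0.02, 0, 0]
    - [25, 0, 0, 0, 0, 0, 0]
    - [0, 0, -45, 0, 0, -0.14, 0]
    - [0, 0, -48, 0, 0, 0.14, 0]
    - [0, 0, -48, 0, 0, 0.14, 0]

```text
clock: 4.95
tcp_pos: [0.5077, -0.0404, 0.1746]
orientation: [-0.137, -3.093, 0.004]
contact_force: [1.0, 1.7, 1.0]
grip_width: 0.0853
```

play_rows:
  increments:
    - [0, 0, -48, 0, 0, 0.14, 0]
    - [0, 0, 0, 0, 0, 0.14, 0]
    - [0, 0, 0, 0, 0, 0, 0]

```text
clock: 5.25
tcp_pos: [0.5174, -0.0402, 0.2332]
orientation: [-0.591, -3.06, 0.005]
contact_force: [-0.3, 0.3, 0.1]
grip_width: 0.0855
```

Run:
```python
from h import *
import pickle
st()
f=grab_frame("wrist"); cv2.imwrite("pics/w3.png",f["color"])
pickle.dump(f,open("w3.pkl","wb"))
```

```text
t 5.25 p [ 0.5174 -0.0402  0.2332] psi 2.76 tilt [-0.025  0.002] F [-0.3  0.3  0.1] M [-0.03 -0.06  0.01] w 0.0855 j [-0.46  0.24  0.5   1.93 -0.14  1.02  1.29]
```

View pics/w3.png

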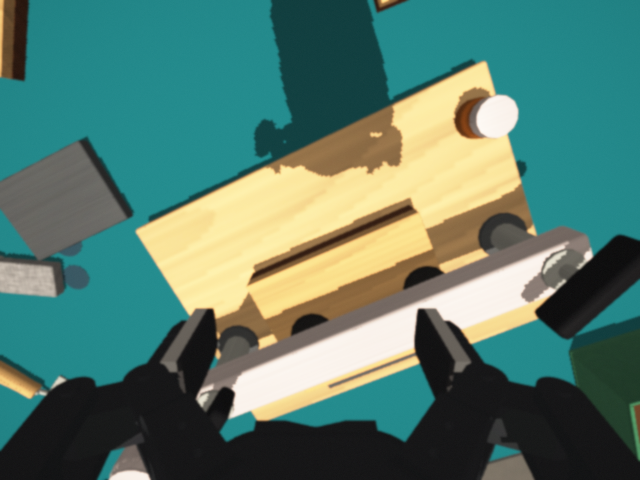

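Run:
```python
from h import *
import pickle
f=pickle.load(open("w3.pkl","rb"))
cv2.imwrite("pics/w3c.png",cv2.resize(f["color"][180:400,220:470],None,fx=3,fy=3,interpolation=cv2.INTER_CUBIC))
```

```text
(no output)
```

View pics/w3c.png

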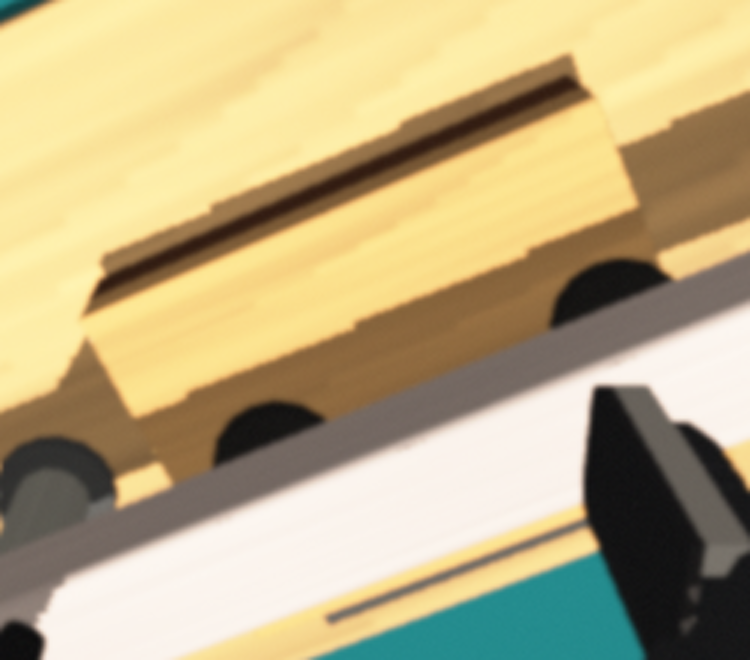

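Run:
```python
from h import *
import pickle
f=pickle.load(open("w3.pkl","rb"))
c,s=np.cos(YAW),np.sin(YAW)
for u,v,z in [(247.5,285.2,.066),(416.5,211,.066),(137,230,.03),(486,62,.03)]:
    p=atz(f,u,v,z);d=p[:2]-O; print(p.round(4),(c*d[0]+s*d[1]).round(4),(-s*d[0]+c*d[1]).round(4))
# right knob first
st()
kr=W(0,-.155); kl=W(0,.155); print(kl,kr)
s=plan([*kr,.21],2.24,0)
```

```text
[ 0.5529 -0.1273  0.066 ] -0.0684 -0.0996
[0.5431 0.049  0.066 ] -0.069 0.077
[ 0.4651 -0.2215  0.03  ] -0.161 -0.1891
[0.4456 0.1543 0.03  ] -0.1609 0.1872
t 5.3 p [ 0.5179 -0.0404  0.2334] psi 2.764 tilt [-0.024  0.002] F [ 0.5 -0.8  0.6] M [ 0.03 -0.11 -0.04] w 0.0853 j [-0.46  0.24  0.49  1.93 -0.14  1.02  1.29]
[0.60794363 0.13049049] [ 0.62405637 -0.17909049]
4
[-37.6, -22.4, 5.1, -0.003, -0.005, 0.131, 0.0]
[-40.2, -17.3, 5.3, -0.003, -0.005, 0.131, 0.0]
[-42.1, -11.9, 5.4, -0.003, -0.005, 0.131, 0.0]
[-43.2, -6.4, 5.6, -0.003, -0.005, 0.131, 0.0]
```

play_rows:
  increments:
    - [-38, -22, 2, 0, -0.005, 0.131, 0]
    - [-40, -17, 2, 0, -0.005, 0.131, 0]
    - [-42, -12, 2, 0, -0.005, 0.131, 0]
    - [-43, -6, 2, 0, -0.005, 0.131, 0]
    - [0, 0, 0, 0, 0, 0, 0]

```text
clock: 5.8
tcp_pos: [0.6289, -0.1794, 0.2176]
orientation: [-1.356, -2.827, 0.022]
contact_force: [-0.1, -0.3, 0.2]
grip_width: 0.0858
```

Run:
```python
from h import *
st()
s=plan([*W(0,-.155),.142],2.24,0)
```

```text
t 5.8 p [ 0.6289 -0.1794  0.2176] psi 2.247 tilt [-0.011 -0.01 ] F [-0.1 -0.3  0.2] M [ 0.   -0.01  0.01] w 0.0858 j [-0.25  0.52  0.61  1.65 -0.31  1.09  1.13]
2
[1.7, -1.2, 37.8, -0.008, 0.0, 0.004, 0.0]
[1.6, -1.5, 37.8, -0.008, 0.0, 0.004, 0.0]
```

play_rows:
  increments:
    - [2, -1, 30, -0.008, 0, 0.004, 0]
    - [1, -1, 30, -0.008, 0, 0, 0]
    - [0, 0, 10, 0, 0, 0, 0]
    - [0, 0, 0, 0, 0, 0, 0]

```text
clock: 6.2
tcp_pos: [0.6245, -0.1794, 0.141]
orientation: [-1.345, -2.836, 0.003]
contact_force: [0.2, 0.0, -0.3]
grip_width: 0.085
```

Run:
```python
from h import *
st()
s=plan([*W(0,-.155),.142],2.24,0)
f=grab_frame("wrist"); cv2.imwrite("pics/w4.png",f["color"])
f=grab_frame("side"); cv2.imwrite("pics/s4.png",cv2.resize(f["color"][165:335,300:470],None,fx=3.5,fy=3.5,interpolation=cv2.INTER_CUBIC))
```

```text
t 6.2 p [ 0.6245 -0.1794  0.141 ] psi 2.256 tilt [-0.004 -0.   ] F [ 0.2  0.  -0.3] M [0.   0.02 0.06] w 0.085 j [-0.21  0.59  0.56  1.73 -0.37  0.94  1.19]
1
[0.5, -0.1, -1.0, -0.003, -0.002, 0.016, 0.0]
```

View pics/w4.png

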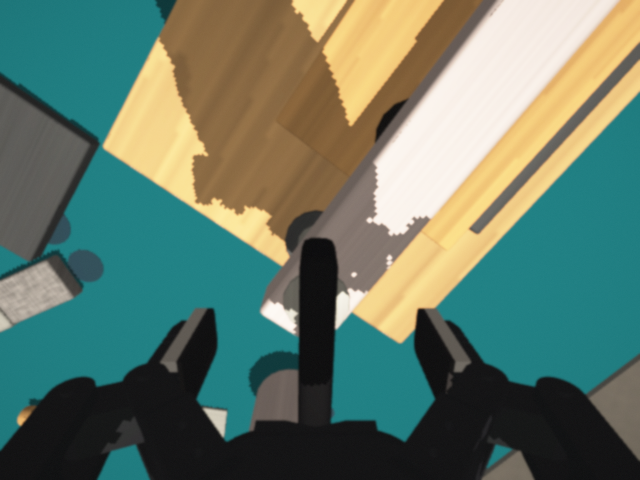

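View pics/s4.png

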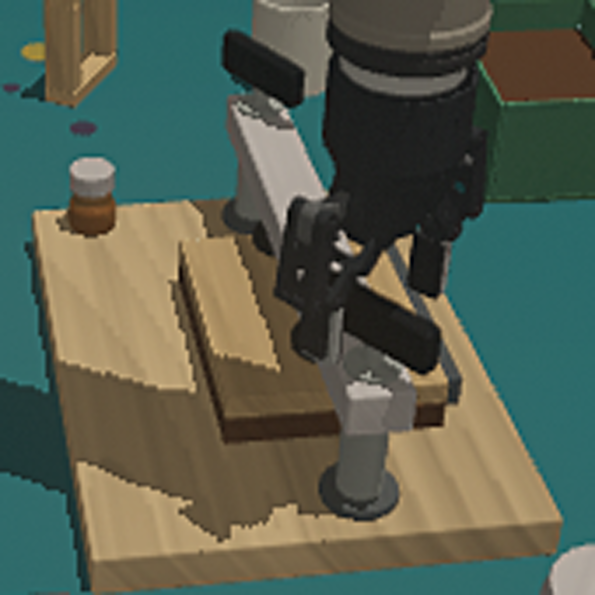

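play_rows:
  increments:
    - [0, 0, -1, 0, 0, 0.01, 255]
    - [0, 0, 0, 0, 0, 0, 255]
    - [0, 0, 0, 0, 0, 0, 255]
    - [0, 0, 0, 0, 0, 0, 255]
    - [0, 0, 0, 0, 0, 0, 255]
  force: 40

```text
clock: 6.8
tcp_pos: [0.6286, -0.1799, 0.1491]
orientation: [1.356, 2.826, 0.002]
contact_force: [0.3, 1.0, -1.7]
grip_width: 0.0132
```

Run:
```python
from h import *
st()
```

```text
t 6.8 p [ 0.6286 -0.1799  0.1491] psi 2.247 tilt [ 0.007 -0.002] F [ 0.3  1.  -1.7] M [ 0.09  0.17 -0.04] w 0.0132 j [-0.22  0.58  0.57  1.72 -0.37  0.95  1.17]
```

play_rows:
  increments:
    - [0, 0, 2, 0, 0, 0.1, 255]
    - [0, 0, 2, 0, 0, 0.1, 255]

```text
clock: 7.0
tcp_pos: [0.6287, -0.1802, 0.1462]
orientation: [1.638, 2.672, 0.005]
contact_force: [-1.0, 0.1, 4.0]
grip_width: 0.013
```

Run:
```python
from h import *
st()
```

```text
t 7.0 p [ 0.6287 -0.1802  0.1462] psi 2.042 tilt [ 0.008 -0.001] F [-1.   0.1  4. ] M [0.27 0.32 0.11] w 0.013 j [-0.25  0.6   0.62  1.72 -0.41  0.95  1.  ]
```

play_rows:
  increments:
    - [0, 0, 0.5, 0, 0, 0.12, 255]
    - [0, 0, 0.5, 0, 0, 0.12, 255]
    - [0, 0, 0.5, 0, 0, 0.12, 255]
    - [0, 0, 0.5, 0, 0, 0.12, 255]
    - [0, 0, 0.5, 0, 0, 0.12, 255]

```text
clock: 7.5
tcp_pos: [0.6285, -0.1801, 0.1462]
orientation: [2.382, 2.041, 0.012]
contact_force: [-1.2, -0.5, 1.2]
grip_width: 0.013
```

Run:
```python
from h import *
st()
```

```text
t 7.5 p [ 0.6285 -0.1801  0.1462] psi 1.417 tilt [0.009 0.001] F [-1.2 -0.5  1.2] M [0.14 0.41 0.04] w 0.013 j [-0.34  0.65  0.78  1.73 -0.54  0.98  0.49]
```

play_rows:
  increments:
    - [0, 0, 0, 0, 0, 0, 0]
    - [0, 0, 0, 0, 0, 0, 0]
    - [0, 0, 0, 0, 0, 0, 0]
    - [0, 0, -10, 0, 0, 0, 0]
    - [0, 0, -45, 0, 0, 0, 0]

```text
clock: 8.0
tcp_pos: [0.6251, -0.1778, 0.1972]
orientation: [-2.374, -2.052, -0.002]
contact_force: [1.3, 0.7, 0.5]
grip_width: 0.0837
```

Run:
```python
from h import *
st()
kl=W(.002,.155)
s=plan([*kl,.215],2.10,0)
f=grab_frame("top"); c=f["color"][135:265,245:415]; cv2.imwrite("pics/t5.png",cv2.resize(c,None,fx=4.6,fy=4.6,interpolation=cv2.INTER_CUBIC))
```

```text
t 8.0 p [ 0.6251 -0.1778  0.1972] psi 1.426 tilt [-0.001  0.003] F [1.3 0.7 0.5] M [ 0.02 -0.04 -0.03] w 0.0837 j [-0.37  0.59  0.82  1.69 -0.48  1.08  0.45]
7
[43.3, -8.5, -2.4, -0.0, -0.0, -0.096, 0.0]
[43.9, -4.3, -2.4, -0.0, -0.0, -0.096, 0.0]
[44.1, -0.1, -2.4, -0.0, -0.0, -0.096, 0.0]
[43.9, 4.2, -2.5, -0.0, -0.0, -0.096, 0.0]
[43.3, 8.4, -2.5, -0.0, -0.0, -0.096, 0.0]
[42.3, 12.5, -2.5, -0.0, -0.0, -0.096, 0.0]
[40.9, 16.5, -2.5, -0.0, -0.0, -0.096, 0.0]
```

View pics/t5.png

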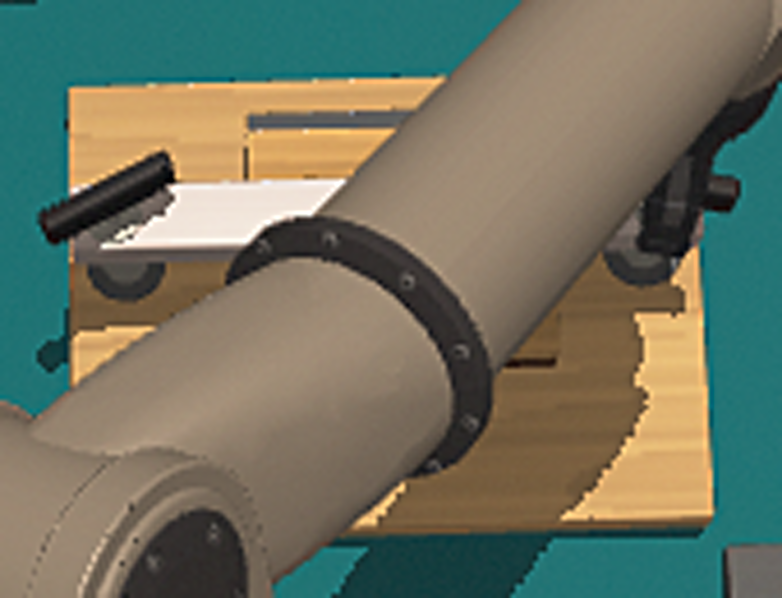

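play_rows:
  increments:
    - [43, -8, -5, 0, 0, -0.096, 0]
    - [44, -4, -4, 0, 0, -0.096, 0]
    - [44, 0, -3, 0, 0, -0.096, 0]
    - [44, 4, -3, 0, 0, -0.096, 0]
    - [43, 8, -3, 0, 0, -0.096, 0]

```text
clock: 8.55
tcp_pos: [0.6213, 0.033, 0.2347]
orientation: [1.8, 2.543, 0.018]
contact_force: [0.6, -0.6, -0.3]
grip_width: 0.0853
```

play_rows:
  increments:
    - [42, 12, -2, 0, 0, -0.096, 0]
    - [41, 16, -2, 0, 0, -0.096, 0]
    - [0, 0, 0, 0, 0, 0, 0]

```text
clock: 8.85
tcp_pos: [0.6155, 0.1325, 0.2416]
orientation: [1.515, 2.72, 0.025]
contact_force: [0.1, 0.2, 0.3]
grip_width: 0.0857
```

Run:
```python
from h import *
st()
kl=W(.002,.155)
s=plan([*kl,.142],2.10,0)
```

```text
t 8.85 p [0.6155 0.1325 0.2416] psi 2.125 tilt [0.032 0.   ] F [0.1 0.2 0.3] M [ 0.06  0.02 -0.01] w 0.0857 j [-0.81  0.44  0.68  1.72 -0.3   1.06  0.52]
3
[1.0, -2.8, 33.1, 0.009, 0.005, 0.008, 0.0]
[0.8, -2.5, 33.2, 0.009, 0.005, 0.008, 0.0]
[0.6, -2.2, 33.2, 0.009, 0.005, 0.008, 0.0]
```

play_rows:
  increments:
    - [1, -3, 32, 0.009, 0.005, 0.008, 0]
    - [1, -3, 32, 0.009, 0.005, 0.008, 0]
    - [0, -1, 25, 0.009, 0.005, 0.008, 0]
    - [0, 0, 10, 0, 0, 0, 0]
    - [0, 0, 0, 0, 0, 0, 0]

```text
clock: 9.35
tcp_pos: [0.6143, 0.1333, 0.1455]
orientation: [1.548, 2.725, 0.014]
contact_force: [-0.4, 0.3, 0.6]
grip_width: 0.0853
```

Run:
```python
from h import *
st()
kl=W(.002,.155)
s=plan([*kl,.142],2.10,0)
f=grab_frame("wrist"); cv2.imwrite("pics/w5.png",f["color"])
```

```text
t 9.35 p [0.6143 0.1333 0.1455] psi 2.109 tilt [0.011 0.004] F [-0.4  0.3  0.6] M [ 0.02  0.07 -0.04] w 0.0853 j [-0.76  0.55  0.62  1.79 -0.4   0.91  0.57]
1
[-0.1, -5.2, 3.5, 0.011, 0.002, 0.009, 0.0]
```

View pics/w5.png

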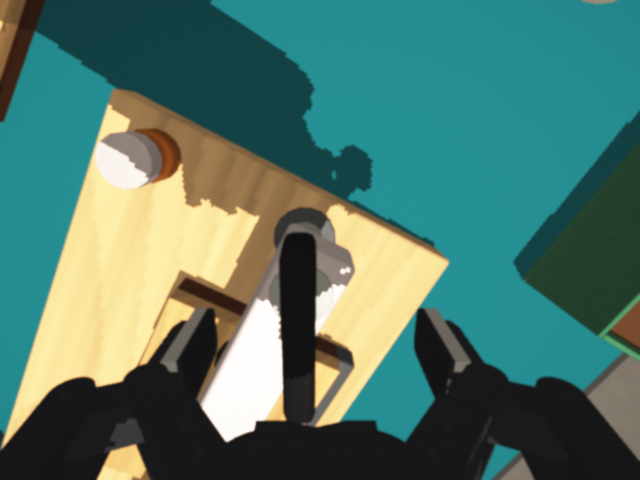

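play_rows:
  increments:
    - [0, -6, 3, 0.011, 0.002, 0.005, 0]
    - [0, 0, 0, 0, 0, 0, 0]

```text
clock: 9.6
tcp_pos: [0.6108, 0.1297, 0.1458]
orientation: [1.558, 2.724, 0.005]
contact_force: [0.7, -0.1, -0.3]
grip_width: 0.0855
```

play_rows:
  increments:
    - [0, 0, 1, 0, 0, 0, 255]
    - [0, 0, 1, 0, 0, 0, 255]
    - [0, 0, 1, 0, 0, 0, 255]
    - [0, 0, 1, 0, 0, 0, 255]
    - [0, 0, 0, 0, 0, 0, 255]

```text
clock: 10.1
tcp_pos: [0.6095, 0.1282, 0.1439]
orientation: [1.56, 2.726, 0.003]
contact_force: [-16.3, -4.1, 24.4]
grip_width: 0.0131
```

Run:
```python
from h import *
st()
```

```text
t 10.1 p [0.6095 0.1282 0.1439] psi 2.102 tilt [0.002 0.001] F [-16.3  -4.1  24.4] M [-0.71  2.82 -0.01] w 0.0131 j [-0.75  0.55  0.62  1.8  -0.4   0.92  0.57]
```

play_rows:
  increments:
    - [0, 0, 0, 0, 0, 0.05, 255]

```text
clock: 10.2
tcp_pos: [0.6091, 0.1279, 0.1441]
orientation: [1.629, 2.686, 0.003]
contact_force: [2.9, 1.8, -2.3]
grip_width: 0.0133
```

Run:
```python
from h import *
st()
```

```text
t 10.2 p [0.6091 0.1279 0.1441] psi 2.051 tilt [0.001 0.002] F [ 2.9  1.8 -2.3] M [ 0.46 -0.91  0.05] w 0.0133 j [-0.76  0.55  0.63  1.8  -0.41  0.92  0.53]
```

play_rows:
  increments:
    - [0, 0, 0.3, 0, 0, 0.13, 255]
    - [0, 0, 0.3, 0, 0, 0.13, 255]
    - [0, 0, 0.3, 0, 0, 0.13, 255]
    - [0, 0, 0.3, 0, 0, 0.13, 255]
    - [0, 0, 0.3, 0, 0, 0.13, 255]

```text
clock: 10.7
tcp_pos: [0.609, 0.1279, 0.1424]
orientation: [-2.425, -1.996, -0.003]
contact_force: [0.1, -0.2, -0.6]
grip_width: 0.0132
```

Run:
```python
from h import *
st()
```

```text
t 10.7 p [0.609  0.1279 0.1424] psi 1.377 tilt [0.001 0.002] F [ 0.1 -0.2 -0.6] M [-0.25  0.01  0.09] w 0.0132 j [-0.87  0.61  0.81  1.81 -0.54  0.95 -0.03]
```

play_rows:
  increments:
    - [0, 0, 0.3, 0, 0, 0.13, 255]
    - [0, 0, 0.3, 0, 0, 0.13, 255]
    - [0, 0, 0.3, 0, 0, 0.13, 255]
    - [0, 0, 0.3, 0, 0, 0.13, 255]
    - [0, 0, 0.3, 0, 0, 0.13, 255]

```text
clock: 11.2
tcp_pos: [0.6087, 0.1279, 0.1407]
orientation: [-2.95, -1.079, -0.001]
contact_force: [-0.3, 0.3, -0.7]
grip_width: 0.0133
```

Run:
```python
from h import *
st()
```

```text
t 11.2 p [0.6087 0.1279 0.1407] psi 0.702 tilt [0.001 0.001] F [-0.3  0.3 -0.7] M [-0.17  0.13  0.01] w 0.0133 j [-0.97  0.69  0.98  1.81 -0.68  1.01 -0.58]
```

play_rows:
  increments:
    - [0, 0, 0, 0, 0, 0, 0]
    - [0, 0, 0, 0, 0, 0, 0]
    - [0, 0, 0, 0, 0, 0, 0]
    - [0, 0, -15, 0, 0, 0, 0]
    - [0, 0, -45, 0, 0, 0, 0]

```text
clock: 11.7
tcp_pos: [0.6052, 0.1286, 0.1973]
orientation: [-2.945, -1.092, 0.015]
contact_force: [0.6, 0.3, 1.3]
grip_width: 0.0839
```

Run:
```python
from h import *
st()
s=plan([.627,-.1798,.22],1.418,0)
```

```text
t 11.7 p [0.6052 0.1286 0.1973] psi 0.71 tilt [-0.009 -0.003] F [0.6 0.3 1.3] M [ 0.03 -0.07 -0.  ] w 0.0839 j [-1.01  0.64  1.04  1.77 -0.61  1.11 -0.62]
7
[-26.4, 35.4, -3.2, -0.001, 0.001, -0.101, 0.0]
[-29.8, 32.6, -3.1, -0.001, 0.001, -0.101, 0.0]
[-33.0, 29.4, -3.1, -0.001, 0.001, -0.101, 0.0]
[-35.8, 25.9, -3.2, -0.001, 0.001, -0.101, 0.0]
[-38.2, 22.2, -3.2, -0.001, 0.001, -0.101, 0.0]
[-40.2, 18.2, -3.2, -0.001, 0.001, -0.101, 0.0]
[-41.9, 14.1, -3.2, -0.001, 0.001, -0.101, 0.0]
```

play_rows:
  increments:
    - [-26, 35, -5, 0, 0, -0.1, 0]
    - [-30, 33, -4, 0, 0, -0.1, 0]
    - [-33, 29, -3, 0, 0, -0.1, 0]
    - [-36, 26, -3, 0, 0, -0.1, 0]
    - [-38, 22, -3, 0, 0, -0.1, 0]

```text
clock: 12.2
tcp_pos: [0.6297, -0.0881, 0.2275]
orientation: [2.544, 1.841, 0.008]
contact_force: [0.5, 0.4, -0.9]
grip_width: 0.0853
```

play_rows:
  increments:
    - [-40, 18, -2, 0, 0, -0.1, 0]
    - [-42, 14, -2, 0, 0, -0.1, 0]
    - [0, 0, 0, 0, 0, 0, 0]

```text
clock: 12.5
tcp_pos: [0.6377, -0.1904, 0.2383]
orientation: [2.338, 2.082, 0.01]
contact_force: [-0.7, -0.8, -1.0]
grip_width: 0.0855
```

Run:
```python
from h import *
st()
s=plan([.628,-.1800,.142],1.418,0,L=30)
f=grab_frame("wrist"); cv2.imwrite("pics/w6.png",f["color"])
f=grab_frame("side"); cv2.imwrite("pics/s6.png",cv2.resize(f["color"][165:335,300:470],None,fx=3.5,fy=3.5,interpolation=cv2.INTER_CUBIC))
```

```text
t 12.5 p [ 0.6377 -0.1904  0.2383] psi 1.455 tilt [ 0.012 -0.004] F [-0.7 -0.8 -1. ] M [-0.04 -0.01  0.02] w 0.0855 j [-0.36  0.57  0.83  1.62 -0.45  1.14  0.46]
4
[2.4, -3.0, 24.0, 0.003, 0.001, 0.009, 0.0]
[2.3, -3.0, 24.0, 0.003, 0.001, 0.009, 0.0]
[2.3, -2.9, 24.1, 0.003, 0.001, 0.009, 0.0]
[2.3, -2.8, 24.1, 0.003, 0.001, 0.009, 0.0]
```

View pics/w6.png

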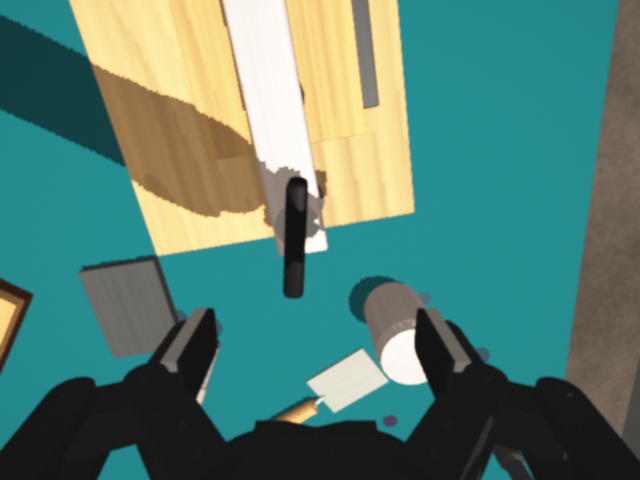

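View pics/s6.png

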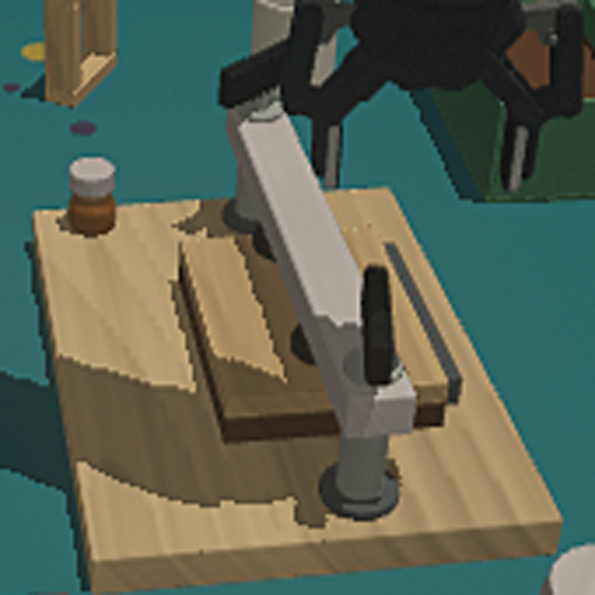

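play_rows:
  increments:
    - [2, -3, 28, 0.003, 0.001, 0.009, 0]
    - [2, -3, 28, 0.003, 0.001, 0.009, 0]
    - [2, -3, 28, 0.003, 0.001, 0.009, 0]
    - [2, -2, 13, 0.003, 0.001, 0.009, 0]
    - [0, 0, 0, 0, 0, 0, 0]

```text
clock: 13.1
tcp_pos: [0.6333, -0.163, 0.14]
orientation: [-2.365, -2.059, -0.016]
contact_force: [-0.7, 0.1, -0.1]
grip_width: 0.0855
```

Run:
```python
from h import *
st()
s=plan([.6275,-.1800,.141],1.418,0,L=30)
f=grab_frame("wrist"); cv2.imwrite("pics/w7.png",f["color"])
```

```text
t 13.1 p [ 0.6333 -0.163   0.14  ] psi 1.433 tilt [0.004 0.011] F [-0.7  0.1 -0.1] M [-0.   -0.   -0.06] w 0.0855 j [-0.35  0.65  0.76  1.73 -0.54  0.98  0.48]
1
[-17.6, -3.4, -1.2, 0.002, -0.011, 0.015, 0.0]
```

View pics/w7.png

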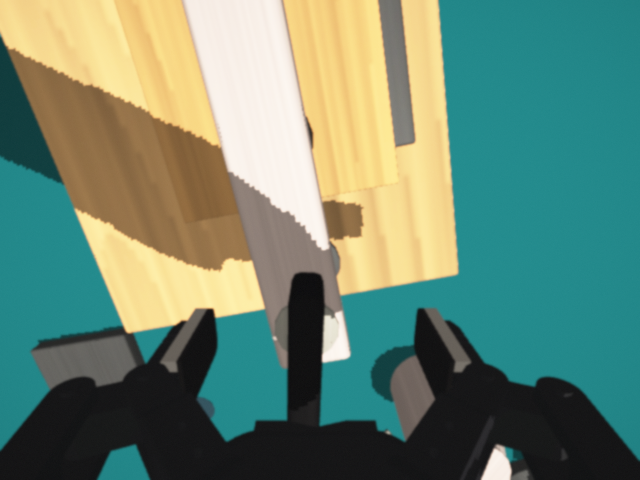

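play_rows:
  increments:
    - [-16, -4, -1, 0.002, -0.01, 0.015, 0]
    - [0, 0, 0, 0, 0, 0, 0]

```text
clock: 13.35
tcp_pos: [0.6289, -0.1797, 0.1445]
orientation: [2.381, 2.044, 0.004]
contact_force: [-0.5, -0.4, -0.4]
grip_width: 0.085
```

Run:
```python
from h import *
st()
s=plan([.6275,-.1800,.142],1.418,0,L=30)
```

```text
t 13.35 p [ 0.6289 -0.1797  0.1445] psi 1.419 tilt [ 0.005 -0.001] F [-0.5 -0.4 -0.4] M [-0.04  0.    0.01] w 0.085 j [-0.34  0.65  0.77  1.73 -0.53  0.98  0.48]
1
[-0.5, -1.3, 2.5, 0.005, 0.0, 0.001, 0.0]
```

play_rows:
  increments:
    - [0, 0, 2, 0, 0, 0, 255]
    - [0, 0, 1, 0, 0, 0, 255]
    - [0, 0, 1, 0, 0, 0, 255]
    - [0, 0, 1, 0, 0, 0, 255]
    - [0, 0, 0, 0, 0, 0, 255]

```text
clock: 13.85
tcp_pos: [0.6302, -0.1811, 0.1419]
orientation: [2.38, 2.04, 0.009]
contact_force: [2.9, 0.6, -0.8]
grip_width: 0.0131
```

play_rows:
  increments:
    - [0, 0, 0, 0, 0, 0.05, 255]

```text
clock: 13.95
tcp_pos: [0.6298, -0.1811, 0.1418]
orientation: [2.431, 1.979, 0.009]
contact_force: [-0.8, -0.9, 0.7]
grip_width: 0.0133
```

Run:
```python
from h import *
st()
```

```text
t 13.95 p [ 0.6298 -0.1811  0.1418] psi 1.366 tilt [ 0.009 -0.001] F [-0.8 -0.9  0.7] M [-0.05  0.32  0.01] w 0.0133 j [-0.34  0.66  0.78  1.73 -0.55  0.98  0.44]
```

play_rows:
  increments:
    - [0, 0, 0.3, 0, 0, 0.127, 255]
    - [0, 0, 0.3, 0, 0, 0.127, 255]
    - [0, 0, 0.3, 0, 0, 0.127, 255]
    - [0, 0, 0.3, 0, 0, 0.127, 255]
    - [0, 0, 0.3, 0, 0, 0.127, 255]

```text
clock: 14.45
tcp_pos: [0.6287, -0.1814, 0.1406]
orientation: [2.945, 1.088, 0.01]
contact_force: [-1.2, -0.7, 2.2]
grip_width: 0.013
```

play_rows:
  increments:
    - [0, 0, 0.3, 0, 0, 0.127, 255]
    - [0, 0, 0.3, 0, 0, 0.127, 255]
    - [0, 0, 0.3, 0, 0, 0.127, 255]
    - [0, 0, 0.3, 0, 0, 0.127, 255]
    - [0, 0, 0.3, 0, 0, 0.12, 255]

```text
clock: 14.95
tcp_pos: [0.6285, -0.1815, 0.1399]
orientation: [3.14, 0.085, 0.009]
contact_force: [-0.0, -1.7, 1.3]
grip_width: 0.0131
```

Run:
```python
from h import *
st()
```

```text
t 14.95 p [ 0.6285 -0.1815  0.1399] psi 0.054 tilt [ 0.006 -0.   ] F [-0.  -1.7  1.3] M [0.11 0.25 0.08] w 0.0131 j [-0.5   0.82  1.1   1.74 -0.82  1.11 -0.65]
```

play_rows:
  increments:
    - [0, 0, 0, 0, 0, 0, 0]
    - [0, 0, 0, 0, 0, 0, 0]
    - [0, 0, 0, 0, 0, 0, 0]
    - [0, 0, -15, 0, 0, 0, 0]
    - [0, 0, -45, 0, 0, 0, 0]

```text
clock: 15.45
tcp_pos: [0.6258, -0.1788, 0.196]
orientation: [-3.137, -0.098, 0.007]
contact_force: [1.2, 1.1, 0.2]
grip_width: 0.0841
```

Run:
```python
from h import *
st()
s=plan([.609,.128,.225],.70,0)
```

```text
t 15.45 p [ 0.6258 -0.1788  0.196 ] psi 0.063 tilt [-0.004  0.003] F [1.2 1.1 0.2] M [-0.07 -0.03 -0.01] w 0.0841 j [-0.53  0.77  1.15  1.7  -0.75  1.2  -0.69]
7
[0.3, -43.9, -4.0, -0.001, 0.0, -0.091, 0.0]
[4.3, -43.7, -4.0, -0.001, 0.0, -0.091, 0.0]
[8.3, -43.1, -4.1, -0.001, 0.0, -0.091, 0.0]
[12.2, -42.2, -4.1, -0.001, 0.0, -0.091, 0.0]
[16.0, -40.9, -4.1, -0.001, 0.0, -0.091, 0.0]
[19.6, -39.3, -4.1, -0.001, 0.0, -0.091, 0.0]
[23.1, -37.3, -4.1, -0.001, 0.0, -0.091, 0.0]
```

play_rows:
  increments:
    - [0, -44, -5, 0, 0, -0.09, 0]
    - [4, -44, -4, 0, 0, -0.09, 0]
    - [8, -43, -4, 0, 0, -0.09, 0]
    - [12, -42, -3, 0, 0, -0.09, 0]
    - [16, -41, -3, 0, 0, -0.09, 0]

```text
clock: 15.95
tcp_pos: [0.6149, 0.0344, 0.2291]
orientation: [3.031, 0.803, 0.017]
contact_force: [1.0, 0.3, -0.8]
grip_width: 0.0851
```

play_rows:
  increments:
    - [20, -39, -2, 0, 0, -0.09, 0]
    - [22, -35, 0, 0, 0, -0.09, 0]
    - [0, 0, 0, 0, 0, 0, 0]

```text
clock: 16.25
tcp_pos: [0.611, 0.131, 0.2347]
orientation: [2.936, 1.108, 0.025]
contact_force: [-0.4, 0.1, -0.5]
grip_width: 0.0857
```

Run:
```python
from h import *
st()
s=plan([.609,.128,.155],.70,0,L=25)
```

```text
t 16.25 p [0.611  0.131  0.2347] psi 0.722 tilt [0.016 0.003] F [-0.4  0.1 -0.5] M [ 0.02  0.05 -0.02] w 0.0857 j [-1.06  0.62  1.12  1.74 -0.61  1.16 -0.61]
4
[-1.1, 0.1, 19.9, 0.002, -0.003, 0.005, 0.0]
[-1.1, 0.1, 19.9, 0.002, -0.003, 0.005, 0.0]
[-1.0, 0.2, 19.9, 0.002, -0.003, 0.005, 0.0]
[-0.9, 0.2, 19.9, 0.002, -0.003, 0.005, 0.0]
```

play_rows:
  increments:
    - [-1, 0, 22, 0.002, -0.003, 0.005, 0]
    - [-1, 0, 22, 0.002, -0.003, 0.005, 0]
    - [-1, 0, 22, 0.002, -0.003, 0.005, 0]
    - [-1, 0, 15, 0.002, -0.003, 0.005, 0]
    - [0, 0, 5, 0, 0, 0, 0]

```text
clock: 16.75
tcp_pos: [0.6119, 0.1295, 0.1531]
orientation: [-2.946, -1.088, -0.017]
contact_force: [0.2, -0.2, 0.5]
grip_width: 0.0853
```

Run:
```python
from h import *
st()
s=plan([.609,.128,.141],.70,0,L=25)
f=grab_frame("wrist"); cv2.imwrite("pics/w8.png",f["color"])
```

```text
t 16.75 p [0.6119 0.1295 0.1531] psi 0.708 tilt [0.01  0.005] F [ 0.2 -0.2  0.5] M [0.01 0.04 0.06] w 0.0853 j [-1.    0.71  1.03  1.81 -0.71  1.04 -0.55]
1
[-3.4, -0.8, 12.1, 0.003, -0.01, 0.008, 0.0]
```

View pics/w8.png

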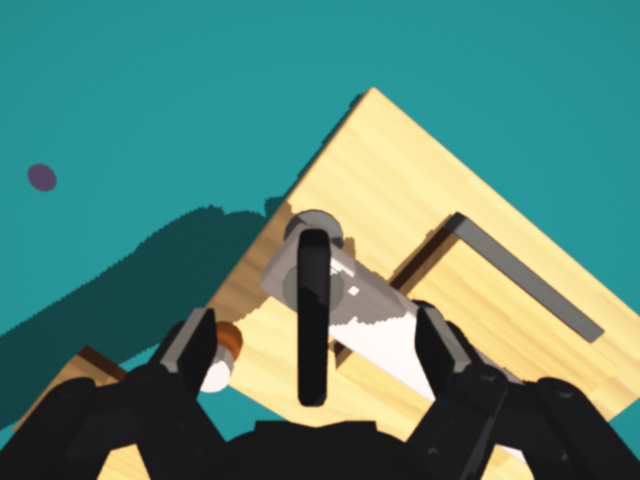

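Bar aligned and centred (u≈313). Going on down and gripping.

play_rows:
  increments:
    - [-2, -1, 8, 0.003, -0.008, 0.006, 0]
    - [-1, 0, 4, 0, 0, 0, 0]
    - [0, 0, 0, 0, 0, 0, 0]

```text
clock: 17.1
tcp_pos: [0.6102, 0.1276, 0.1422]
orientation: [-2.95, -1.078, -0.007]
contact_force: [0.1, 0.3, -0.7]
grip_width: 0.0855
```

Run:
```python
from h import *
st()
s=plan([.609,.128,.141],.70,0,L=25)
```

```text
t 17.1 p [0.6102 0.1276 0.1422] psi 0.701 tilt [0.004 0.002] F [ 0.1  0.3 -0.7] M [ 0.06 -0.    0.04] w 0.0855 j [-0.99  0.72  1.02  1.81 -0.72  1.03 -0.55]
1
[-0.7, -1.1, 1.2, 0.001, -0.004, 0.001, 0.0]
```

play_rows:
  increments:
    - [0, 0, 1, 0, 0, 0, 255]
    - [0, 0, 1, 0, 0, 0, 255]
    - [0, 0, 1, 0, 0, 0, 255]
    - [0, 0, 0.5, 0, 0, 0, 255]
    - [0, 0, 0, 0, 0, 0, 255]

```text
clock: 17.6
tcp_pos: [0.6102, 0.1288, 0.1397]
orientation: [-2.947, -1.078, -0.008]
contact_force: [-11.2, 3.4, 17.6]
grip_width: 0.0133
```

play_rows:
  increments:
    - [0, 0, 0, 0, 0, 0.05, 255]

```text
clock: 17.7
tcp_pos: [0.6099, 0.129, 0.1398]
orientation: [-2.973, -1.004, -0.007]
contact_force: [0.3, -0.5, -2.8]
grip_width: 0.0132
```

Run:
```python
from h import *
st()
```

```text
t 17.7 p [0.6099 0.129  0.1398] psi 0.651 tilt [0.003 0.005] F [ 0.3 -0.5 -2.8] M [-0.57 -0.36  0.04] w 0.0132 j [-0.99  0.73  1.03  1.82 -0.73  1.03 -0.59]
```

play_rows:
  increments:
    - [0, 0, 0.3, 0, 0, 0.125, 255]
    - [0, 0, 0.3, 0, 0, 0.125, 255]
    - [0, 0, 0.3, 0, 0, 0.125, 255]
    - [0, 0, 0.3, 0, 0, 0.125, 255]
    - [0, 0, 0.3, 0, 0, 0.125, 255]

```text
clock: 18.2
tcp_pos: [0.6101, 0.1282, 0.1382]
orientation: [-3.138, -0.006, -0.007]
contact_force: [-0.6, -1.3, -0.7]
grip_width: 0.0134
```

play_rows:
  increments:
    - [0, 0, 0.3, 0, 0, 0.125, 255]
    - [0, 0, 0.3, 0, 0, 0.125, 255]
    - [0, 0, 0.3, 0, 0, 0.11, 255]

```text
clock: 18.5
tcp_pos: [0.61, 0.1278, 0.1373]
orientation: [-3.086, 0.578, -0.006]
contact_force: [-0.4, -0.4, -0.1]
grip_width: 0.0135
```

Run:
```python
from h import *
st()
```

```text
t 18.5 p [0.61   0.1278 0.1373] psi -0.37 tilt [0.004 0.001] F [-0.4 -0.4 -0.1] M [-0.37  0.15  0.05] w 0.0135 j [-1.07  0.89  1.25  1.82 -0.94  1.16 -1.44]
```

play_rows:
  increments:
    - [0, 0, 0, 0, 0, 0, 0]
    - [0, 0, 0, 0, 0, 0, 0]
    - [0, 0, 0, 0, 0, 0, 0]
    - [0, 0, -15, 0, 0, 0, 0]
    - [0, 0, -45, 0, 0, -0.1, 0]

```text
clock: 19.0
tcp_pos: [0.6068, 0.1288, 0.194]
orientation: [3.113, -0.409, -0.008]
contact_force: [0.5, 0.7, 0.8]
grip_width: 0.0841
```

Run:
```python
from h import *
st()
s=plan([.610,.128,.235],1.5,0,A=.14)
s=plan([.6285,-.1812,.235],.054+np.pi,0,start=s,A=.14)
```

```text
t 19.0 p [0.6068 0.1288 0.194 ] psi -0.262 tilt [-0.005 -0.001] F [0.5 0.7 0.8] M [ 0.04 -0.   -0.04] w 0.0841 j [-1.1   0.82  1.3   1.78 -0.84  1.24 -1.4 ]
13
[0.2, 0.0, -3.2, -0.0, 0.0, -0.135, 0.0]
[0.2, 0.0, -3.2, -0.0, 0.0, -0.135, 0.0]
[0.2, 0.1, -3.2, -0.0, 0.0, -0.135, 0.0]
[0.2, 0.1, -3.2, -0.0, 0.0, -0.135, 0.0]
[0.2, 0.1, -3.2, -0.0, 0.0, -0.135, 0.0]
[0.2, 0.2, -3.2, -0.0, 0.0, -0.135, 0.0]
[0.2, 0.2, -3.2, -0.0, 0.0, -0.135, 0.0]
[0.1, 0.2, -3.2, -0.0, 0.0, -0.135, 0.0]
[0.1, 0.2, -3.2, -0.0, 0.0, -0.135, 0.0]
[0.1, 0.2, -3.2, -0.0, 0.0, -0.135, 0.0]
[0.1, 0.2, -3.2, -0.0, 0.0, -0.135, 0.0]
[0.0, 0.3, -3.2, -0.0, 0.0, -0.135, 0.0]
[-0.0, 0.3, -3.2, -0.0, 0.0, -0.135, 0.0]
13
[-23.6, 3.1, 0.0, -0.0, -0.0, -0.13, 0.0]
[-23.8, 0.0, 0.0, -0.0, -0.0, -0.13, 0.0]
[-23.6, -3.1, 0.0, -0.0, -0.0, -0.13, 0.0]
[-23.0, -6.1, 0.0, -0.0, -0.0, -0.13, 0.0]
[-22.0, -9.1, 0.0, -0.0, -0.0, -0.13, 0.0]
[-20.7, -11.9, 0.0, -0.0, -0.0, -0.13, 0.0]
[-18.9, -14.5, 0.0, -0.0, -0.0, -0.13, 0.0]
[-16.9, -16.8, 0.0, -0.0, -0.0, -0.13, 0.0]
[-14.6, -18.9, 0.0, -0.0, -0.0, -0.13, 0.0]
[-12.0, -20.6, 0.0, -0.0, -0.0, -0.13, 0.0]
[-9.2, -22.0, 0.0, -0.0, -0.0, -0.13, 0.0]
[-6.3, -23.0, 0.0, -0.0, -0.0, -0.13, 0.0]
[-3.2, -23.6, 0.0, -0.0, -0.0, -0.13, 0.0]
```

play_rows:
  increments:
    - [0, 0, -10, 0, 0, -0.145, 0]
    - [0, 0, -8, 0, 0, -0.145, 0]
    - [0, 0, -5, 0, 0, -0.145, 0]
    - [0, 0, -5, 0, 0, -0.145, 0]
    - [0, 0, -3, 0, 0, -0.145, 0]

```text
clock: 19.5
tcp_pos: [0.611, 0.1258, 0.2389]
orientation: [3.046, 0.761, 0.014]
contact_force: [-0.5, 0.2, -0.1]
grip_width: 0.0853
```

play_rows:
  increments:
    - [0, 0, -3, 0, 0, -0.145, 0]
    - [0, 0, 0, 0, 0, -0.145, 0]
    - [0, 0, 0, 0, 0, -0.145, 0]
    - [0, 0, 0, 0, 0, -0.145, 0]
    - [0, 0, 0, 0, 0, -0.145, 0]

```text
clock: 20.0
tcp_pos: [0.6127, 0.1226, 0.2506]
orientation: [2.551, 1.82, 0.026]
contact_force: [0.7, 0.0, 0.7]
grip_width: 0.0853
```

Run:
```python
from h import *
st()
s=plan([.6285,-.1812,.235],.054+np.pi,0,A=.14)
```

```text
t 20.0 p [0.6127 0.1226 0.2506] psi 1.239 tilt [0.018 0.003] F [0.7 0.  0.7] M [0.03 0.03 0.06] w 0.0853 j [-0.99  0.53  1.    1.72 -0.49  1.14 -0.18]
14
[-20.2, 8.1, 1.1, 0.001, 0.001, -0.14, 0.0]
[-21.1, 5.2, 1.0, 0.001, 0.001, -0.14, 0.0]
[-21.6, 2.2, 1.0, 0.001, 0.001, -0.14, 0.0]
[-21.7, -0.8, 1.0, 0.001, 0.001, -0.14, 0.0]
[-21.4, -3.8, 1.0, 0.001, 0.001, -0.14, 0.0]
[-20.7, -6.7, 1.0, 0.001, 0.001, -0.14, 0.0]
[-19.5, -9.6, 1.0, 0.001, 0.001, -0.14, 0.0]
[-18.0, -12.2, 1.0, 0.001, 0.001, -0.14, 0.0]
[-16.1, -14.6, 1.0, 0.001, 0.001, -0.14, 0.0]
[-13.9, -16.7, 1.0, 0.001, 0.001, -0.14, 0.0]
[-11.5, -18.5, 1.0, 0.001, 0.001, -0.14, 0.0]
[-8.8, -19.9, 1.0, 0.001, 0.001, -0.14, 0.0]
[-6.0, -20.9, 1.1, 0.001, 0.001, -0.14, 0.0]
[-3.0, -21.5, 1.1, 0.001, 0.001, -0.14, 0.0]
```

play_rows:
  increments:
    - [-20, 8, 0, 0, 0, -0.14, 0]
    - [-21, 5, 0, 0, 0, -0.14, 0]
    - [-22, 2, 0, 0, 0, -0.14, 0]
    - [-22, -1, 0, 0, 0, -0.14, 0]
    - [-21, -4, 0, 0, 0, -0.14, 0]

```text
clock: 20.5
tcp_pos: [0.6203, 0.0117, 0.2574]
orientation: [1.718, 2.608, 0.029]
contact_force: [-0.4, -0.0, 0.7]
grip_width: 0.0857
```

play_rows:
  increments:
    - [-21, -7, 0, 0, 0, -0.14, 0]
    - [-20, -10, 0, 0, 0, -0.14, 0]
    - [-18, -12, 0, 0, 0, -0.14, 0]
    - [-16, -15, 0, 0, 0, -0.14, 0]
    - [-14, -17, 0, 0, 0, -0.14, 0]

```text
clock: 21.0
tcp_pos: [0.6309, -0.1076, 0.2651]
orientation: [0.672, 3.035, 0.017]
contact_force: [0.7, 0.1, 0.7]
grip_width: 0.0857
```

Run:
```python
from h import *
st()
s=plan([.6285,-.1812,.22],.054+np.pi,0,A=.14)
```

```text
t 21.0 p [ 0.6309 -0.1076  0.2651] psi 2.705 tilt [0.034 0.003] F [0.7 0.1 0.7] M [ 0.04  0.07 -0.06] w 0.0857 j [-0.39  0.43  0.64  1.67 -0.29  1.11  1.46]
4
[-6.9, -17.1, 11.2, 0.002, 0.008, -0.122, 0.0]
[-4.8, -17.8, 11.2, 0.002, 0.008, -0.122, 0.0]
[-2.7, -18.3, 11.2, 0.002, 0.008, -0.122, 0.0]
[-0.6, -18.4, 11.2, 0.002, 0.008, -0.122, 0.0]
```

play_rows:
  increments:
    - [-7, -17, 12, 0.002, 0.008, -0.122, 0]
    - [-5, -18, 12, 0.002, 0.008, -0.122, 0]
    - [-3, -18, 12, 0.002, 0.008, -0.122, 0]
    - [-1, -18, 12, 0.002, 0.008, -0.122, 0]
    - [0, 0, 0, 0, 0, 0, 0]

```text
clock: 21.5
tcp_pos: [0.6294, -0.1942, 0.2242]
orientation: [-0.107, 3.129, -0.009]
contact_force: [-0.6, -0.3, 0.9]
grip_width: 0.0854
```

Run:
```python
from h import *
st()
s=plan([.6285,-.1812,.15],.054+np.pi,0,L=25)
```

```text
t 21.5 p [ 0.6294 -0.1942  0.2242] psi -3.073 tilt [ 0.011 -0.006] F [-0.6 -0.3  0.9] M [-0.04  0.06  0.03] w 0.0854 j [-0.16  0.49  0.52  1.64 -0.27  1.07  2.07]
4
[0.2, 3.4, 18.5, -0.002, 0.003, 0.004, 0.0]
[0.2, 3.4, 18.5, -0.002, 0.003, 0.004, 0.0]
[0.1, 3.3, 18.5, -0.002, 0.003, 0.004, 0.0]
[0.1, 3.3, 18.6, -0.002, 0.003, 0.004, 0.0]
```

play_rows:
  increments:
    - [0, 3, 19, -0.002, 0.003, 0.004, 0]
    - [0, 3, 19, -0.002, 0.003, 0.004, 0]
    - [0, 2, 19, -0.002, 0.003, 0.004, 0]
    - [0, 1, 14, -0.002, 0.003, 0.004, 0]
    - [0, 0, 0, 0, 0, 0, 0]

```text
clock: 22.0
tcp_pos: [0.6316, -0.1854, 0.157]
orientation: [-0.063, 3.135, 0.001]
contact_force: [-1.3, -0.0, -0.8]
grip_width: 0.0855
```

Run:
```python
from h import *
st()
s=plan([.6285,-.1812,.140],.054+np.pi,0,L=25)
f=grab_frame("wrist"); cv2.imwrite("pics/w9.png",f["color"])
```

```text
t 22.0 p [ 0.6316 -0.1854  0.157 ] psi -3.101 tilt [0.006 0.001] F [-1.3 -0.  -0.8] M [0.   0.01 0.01] w 0.0855 j [-0.15  0.56  0.49  1.7  -0.31  0.96  2.07]
1
[3.1, 4.3, 17.0, 0.0, 0.006, -0.014, 0.0]
```

View pics/w9.png

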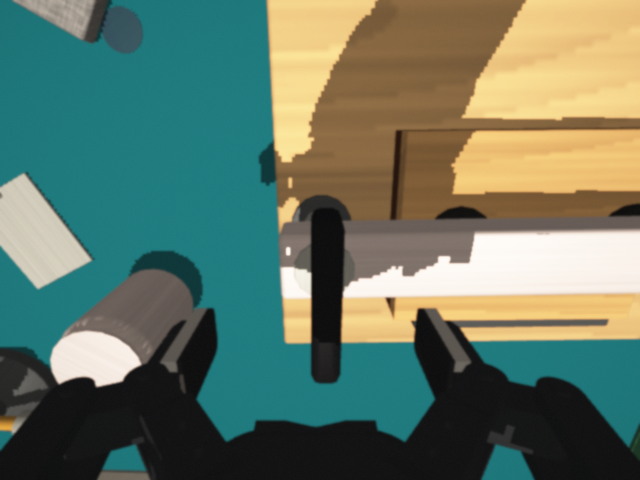

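play_rows:
  increments:
    - [2, 4, 10, 0, 0.004, -0.01, 0]
    - [1, 1, 7, 0, 0.002, -0.004, 0]
    - [0, 0, 0, 0, 0, 0, 0]

```text
clock: 22.35
tcp_pos: [0.63, -0.1806, 0.1416]
orientation: [-0.087, 3.136, -0.002]
contact_force: [0.3, 0.3, 0.4]
grip_width: 0.0853
```

Run:
```python
from h import *
st()
s=plan([.6285,-.1812,.140],.054+np.pi,0,L=25)
```

```text
t 22.35 p [ 0.63   -0.1806  0.1416] psi -3.086 tilt [ 0.004 -0.001] F [0.3 0.3 0.4] M [ 0.01 -0.03  0.01] w 0.0853 j [-0.15  0.57  0.48  1.71 -0.32  0.93  2.08]
1
[1.6, -0.5, 1.6, -0.001, 0.004, 0.002, 0.0]
```

play_rows:
  increments:
    - [1, 0, 2, 0, 0, 0, 255]
    - [0, 0, 1, 0, 0, 0, 255]
    - [0, 0, 1, 0, 0, 0, 255]
    - [0, 0, 0.5, 0, 0, 0, 255]
    - [0, 0, 0, 0, 0, 0, 255]

```text
clock: 22.85
tcp_pos: [0.6294, -0.181, 0.1376]
orientation: [-0.086, 3.135, -0.002]
contact_force: [-0.6, 3.6, -0.0]
grip_width: 0.0133
```

play_rows:
  increments:
    - [0, 0, 0, 0, 0, 0.05, 255]

```text
clock: 22.95
tcp_pos: [0.6294, -0.1809, 0.1377]
orientation: [-0.007, 3.136, -0.001]
contact_force: [0.4, -0.2, 0.5]
grip_width: 0.0134
```

Run:
```python
from h import *
st()
```

```text
t 22.95 p [ 0.6294 -0.1809  0.1377] psi -3.137 tilt [ 0.005 -0.001] F [ 0.4 -0.2  0.5] M [-0.18  0.04  0.05] w 0.0134 j [-0.16  0.58  0.49  1.72 -0.33  0.92  2.04]
```

play_rows:
  increments:
    - [0, 0, 0.3, 0, 0, 0.13, 255]
    - [0, 0, 0.3, 0, 0, 0.13, 255]
    - [0, 0, 0.3, 0, 0, 0.13, 255]
    - [0, 0, 0.3, 0, 0, 0.13, 255]
    - [0, 0, 0.3, 0, 0, 0.13, 255]

```text
clock: 23.45
tcp_pos: [0.6291, -0.1817, 0.1368]
orientation: [1.03, 2.962, 0.001]
contact_force: [-1.7, 0.1, 0.2]
grip_width: 0.0133
```

play_rows:
  increments:
    - [0, 0, 0.3, 0, 0, 0.1, 255]
    - [0, 0, 0.3, 0, 0, 0.1, 255]

```text
clock: 23.65
tcp_pos: [0.629, -0.1819, 0.1365]
orientation: [1.333, 2.839, 0.001]
contact_force: [-0.2, 0.7, 0.8]
grip_width: 0.0135
```

Run:
```python
from h import *
st()
```

```text
t 23.65 p [ 0.629  -0.1819  0.1365] psi 2.263 tilt [ 0.005 -0.002] F [-0.2  0.7  0.8] M [-0.09  0.25  0.05] w 0.0135 j [-0.3   0.64  0.72  1.73 -0.5   0.96  1.3 ]
```

Remaining about 0.13; small steps to the stop.

play_rows:
  increments:
    - [0, 0, 0.1, 0, 0, 0.06, 255]
    - [0, 0, 0.1, 0, 0, 0.06, 255]

```text
clock: 23.85
tcp_pos: [0.6288, -0.1819, 0.1364]
orientation: [1.509, 2.75, 0.0]
contact_force: [-0.9, -0.2, 0.5]
grip_width: 0.0134
```

Run:
```python
from h import *
st()
```

```text
t 23.85 p [ 0.6288 -0.1819  0.1364] psi 2.138 tilt [ 0.005 -0.002] F [-0.9 -0.2  0.5] M [-0.04  0.37  0.62] w 0.0134 j [-0.32  0.65  0.75  1.73 -0.53  0.96  1.2 ]
```

play_rows:
  increments:
    - [0, 0, 0.1, 0, 0, 0.05, 255]

```text
clock: 23.95
tcp_pos: [0.6283, -0.1822, 0.1363]
orientation: [1.577, 2.712, -0.002]
contact_force: [-2.1, 0.1, 1.4]
grip_width: 0.0136
```

Run:
```python
from h import *
st()
```

```text
t 23.95 p [ 0.6283 -0.1822  0.1363] psi 2.088 tilt [ 0.003 -0.003] F [-2.1  0.1  1.4] M [-0.02  0.51  1.46] w 0.0136 j [-0.33  0.66  0.76  1.73 -0.53  0.97  1.16]
```

play_rows:
  increments:
    - [0, 0, 0, 0, 0, 0.06, 255]

```text
clock: 24.05
tcp_pos: [0.6272, -0.1823, 0.1362]
orientation: [1.654, 2.668, -0.005]
contact_force: [-4.8, -1.5, 1.7]
grip_width: 0.0132
```

Run:
```python
from h import *
st()
```

```text
t 24.05 p [ 0.6272 -0.1823  0.1362] psi 2.032 tilt [ 0.    -0.004] F [-4.8 -1.5  1.7] M [-0.15  1.28  2.71] w 0.0132 j [-0.34  0.66  0.78  1.73 -0.54  0.97  1.11]
```

play_rows:
  increments:
    - [0, 0, 0, 0, 0, 0, 0]
    - [0, 0, 0, 0, 0, 0, 0]
    - [0, 0, 0, 0, 0, 0, 0]
    - [0, 0, -15, 0, 0, 0, 0]
    - [0, 0, -45, 0, 0, 0, 0]

```text
clock: 24.55
tcp_pos: [0.6245, -0.1799, 0.193]
orientation: [-1.65, -2.665, 0.009]
contact_force: [0.5, 0.8, 0.2]
grip_width: 0.084
```

Run:
```python
from h import *
st()
s=plan([.609,.128,.22],-.37+np.pi,0)
```

```text
t 24.55 p [ 0.6245 -0.1799  0.193 ] psi 2.033 tilt [-0.009 -0.001] F [0.5 0.8 0.2] M [ 0.03 -0.1   0.02] w 0.084 j [-0.38  0.6   0.83  1.69 -0.49  1.08  1.07]
7
[40.4, 17.6, -3.9, -0.001, -0.001, -0.105, 0.0]
[38.3, 21.8, -3.9, -0.001, -0.001, -0.105, 0.0]
[35.8, 25.7, -3.9, -0.001, -0.001, -0.105, 0.0]
[32.9, 29.3, -3.9, -0.001, -0.001, -0.105, 0.0]
[29.6, 32.6, -3.9, -0.001, -0.001, -0.105, 0.0]
[26.0, 35.5, -3.9, -0.001, -0.001, -0.105, 0.0]
[22.1, 38.1, -3.9, -0.001, -0.001, -0.105, 0.0]
```

play_rows:
  increments:
    - [40, 18, -6, 0, 0, -0.105, 0]
    - [38, 22, -4, 0, 0, -0.105, 0]
    - [36, 26, -3, 0, 0, -0.105, 0]
    - [33, 29, -2, 0, 0, -0.105, 0]
    - [30, 33, -2, 0, 0, -0.105, 0]

```text
clock: 25.05
tcp_pos: [0.6184, 0.0347, 0.2237]
orientation: [0.897, 2.998, -0.006]
contact_force: [0.1, 0.3, 0.4]
grip_width: 0.0856
```

play_rows:
  increments:
    - [26, 35, -1, 0, 0, -0.105, 0]
    - [20, 34, 0, 0, 0, -0.1, 0]
    - [0, 0, 0, 0, 0, 0, 0]

```text
clock: 25.35
tcp_pos: [0.6136, 0.1301, 0.2286]
orientation: [0.551, 3.078, 0.003]
contact_force: [-0.2, -0.8, 0.4]
grip_width: 0.0855
```

Run:
```python
from h import *
st()
s=plan([.610,.128,.155],-.37+np.pi,0,L=22)
```

```text
t 25.35 p [0.6136 0.1301 0.2286] psi 2.787 tilt [ 0.015 -0.001] F [-0.2 -0.8  0.4] M [0.04 0.02 0.01] w 0.0855 j [-0.8   0.46  0.67  1.72 -0.31  1.06  1.19]
4
[0.9, -0.9, 18.4, 0.001, 0.004, 0.004, 0.0]
[0.9, -0.9, 18.4, 0.001, 0.004, 0.004, 0.0]
[0.8, -0.9, 18.4, 0.001, 0.004, 0.004, 0.0]
[0.7, -0.8, 18.4, 0.001, 0.004, 0.004, 0.0]
```

play_rows:
  increments:
    - [1, -1, 20, 0, 0.004, 0.004, 0]
    - [1, -1, 20, 0, 0.004, 0.004, 0]
    - [1, -1, 20, 0, 0.004, 0.004, 0]
    - [1, -1, 12, 0, 0.004, 0.004, 0]
    - [0, 0, 0, 0, 0, 0, 0]

```text
clock: 25.85
tcp_pos: [0.6122, 0.1292, 0.1611]
orientation: [0.576, 3.082, 0.016]
contact_force: [-0.2, -0.4, -0.1]
grip_width: 0.0855
```

Run:
```python
from h import *
st()
s=plan([.610,.128,.139],-.37+np.pi,0,L=22)
f=grab_frame("wrist"); cv2.imwrite("pics/w10.png",f["color"])
```

```text
t 25.85 p [0.6122 0.1292 0.1611] psi 2.772 tilt [0.008 0.009] F [-0.2 -0.4 -0.1] M [-0.07  0.03  0.03] w 0.0855 j [-0.75  0.53  0.62  1.78 -0.38  0.94  1.23]
2
[0.9, -1.1, 11.0, 0.006, 0.002, 0.0, 0.0]
[0.8, -1.0, 11.0, 0.006, 0.002, 0.0, 0.0]
```

View pics/w10.png

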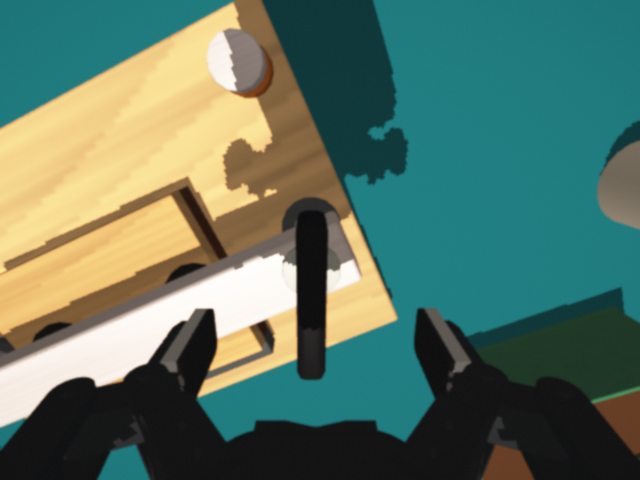

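play_rows:
  increments:
    - [1, -1, 11, 0.006, 0.002, 0, 0]
    - [1, -1, 10, 0.004, 0.002, 0, 0]
    - [0, 0, 0, 0, 0, 0, 0]

```text
clock: 26.2
tcp_pos: [0.612, 0.1279, 0.142]
orientation: [0.577, 3.083, 0.005]
contact_force: [-0.6, 0.0, -0.2]
grip_width: 0.0853
```

Run:
```python
from h import *
st()
s=plan([.610,.128,.139],-.37+np.pi,0,L=22)
```

```text
t 26.2 p [0.612  0.1279 0.142 ] psi 2.771 tilt [0.006 0.002] F [-0.6  0.  -0.2] M [-0.01  0.05  0.01] w 0.0853 j [-0.75  0.55  0.61  1.8  -0.39  0.91  1.24]
1
[1.9, -0.7, 3.0, 0.004, 0.005, -0.0, 0.0]
```

play_rows:
  increments:
    - [2, 0, 3, 0, 0, 0, 255]
    - [0, 0, 1, 0, 0, 0, 255]
    - [0, 0, 1, 0, 0, 0, 255]
    - [0, 0, 0.5, 0, 0, 0, 255]
    - [0, 0, 0, 0, 0, 0, 255]

```text
clock: 26.7
tcp_pos: [0.6103, 0.1284, 0.1367]
orientation: [0.577, 3.082, 0.004]
contact_force: [-6.0, -3.6, 12.2]
grip_width: 0.0133
```

play_rows:
  increments:
    - [0, 0, 0, 0, 0, 0.1, 255]
    - [0, 0, 0.3, 0, 0, 0.12, 255]
    - [0, 0, 0.3, 0, 0, 0.12, 255]

```text
clock: 27.0
tcp_pos: [0.61, 0.1278, 0.1359]
orientation: [1.106, 2.935, 0.005]
contact_force: [-0.7, -0.2, -1.4]
grip_width: 0.0133
```

Run:
```python
from h import *
st()
```

```text
t 27.0 p [0.61   0.1278 0.1359] psi 2.421 tilt [0.006 0.001] F [-0.7 -0.2 -1.4] M [-0.24  0.03  0.14] w 0.0133 j [-0.8   0.58  0.7   1.81 -0.47  0.91  0.95]
```

Need 0.29 more to the stop.

play_rows:
  increments:
    - [0, 0, 0.2, 0, 0, 0.1, 255]
    - [0, 0, 0.2, 0, 0, 0.1, 255]
    - [0, 0, 0.1, 0, 0, 0.07, 255]

```text
clock: 27.3
tcp_pos: [0.6097, 0.1275, 0.1352]
orientation: [1.507, 2.751, 0.005]
contact_force: [0.3, -0.3, -2.5]
grip_width: 0.0133
```

Run:
```python
from h import *
st()
```

```text
t 27.3 p [0.6097 0.1275 0.1352] psi 2.139 tilt [0.005 0.   ] F [ 0.3 -0.3 -2.5] M [-0.31 -0.04  0.06] w 0.0133 j [-0.85  0.61  0.77  1.81 -0.52  0.93  0.72]
```

play_rows:
  increments:
    - [0, 0, 0.1, 0, 0, 0.05, 255]
    - [0, 0, 0, 0, 0, 0.04, 255]

```text
clock: 27.5
tcp_pos: [0.6098, 0.1273, 0.1353]
orientation: [1.625, 2.682, 0.001]
contact_force: [0.0, -1.2, -0.3]
grip_width: 0.0137
```

Run:
```python
from h import *
st()
```

```text
t 27.5 p [0.6098 0.1273 0.1353] psi 2.052 tilt [ 0.006 -0.002] F [ 0.  -1.2 -0.3] M [-0.56 -0.03  1.87] w 0.0137 j [-0.87  0.62  0.8   1.81 -0.54  0.93  0.65]
```

play_rows:
  increments:
    - [0, 0, 0, 0, 0, 0.02, 255]
    - [0, 0, 0, 0, 0, 0, 0]
    - [0, 0, 0, 0, 0, 0, 0]
    - [0, 0, 0, 0, 0, 0, 0]
    - [0, 0, -15, 0, 0, 0, 0]

```text
clock: 28.0
tcp_pos: [0.6086, 0.1278, 0.1494]
orientation: [1.652, 2.668, -0.002]
contact_force: [0.8, -0.5, -0.0]
grip_width: 0.0705
```

play_rows:
  increments:
    - [0, 0, -45, 0, 0, 0, 0]
    - [0, 0, -45, 0, 0, 0, 0]
    - [20, -30, -20, 0, 0, 0, 0]
    - [25, -35, 0, 0, 0, 0, 0]
    - [25, -35, 0, 0, 0, 0, 0]

```text
clock: 28.5
tcp_pos: [0.4918, 0.1433, 0.2694]
orientation: [1.662, 2.652, 0.007]
contact_force: [-0.7, 0.6, 1.4]
grip_width: 0.0856
```

play_rows:
  increments:
    - [35, -15, 0, 0, 0, 0, 0]
    - [40, 10, 0, 0, 0, 0, 0]
    - [40, 10, 0, 0, 0, 0, 0]
    - [40, 10, 0, 0, 0, 0, 0]
    - [0, 0, 0, 0, 0, 0, 0]

```text
clock: 29.0
tcp_pos: [0.4323, 0.2928, 0.2744]
orientation: [1.676, 2.656, 0.025]
contact_force: [-0.2, 0.5, -0.7]
grip_width: 0.0854
```

Run:
```python
from h import *
import pickle
st()
f=grab_frame("top"); pickle.dump(f,open("topE.pkl","wb"));cv2.imwrite("pics/tE.png",f["color"]); c=f["color"][135:265,245:415]; cv2.imwrite("pics/tEc.png",cv2.resize(c,None,fx=4.6,fy=4.6,interpolation=cv2.INTER_CUBIC))
f=grab_frame("side"); cv2.imwrite("pics/sE.png",cv2.resize(f["color"][165:335,300:470],None,fx=3.5,fy=3.5,interpolation=cv2.INTER_CUBIC))
```

```text
t 29.0 p [0.4323 0.2928 0.2744] psi 2.016 tilt [0.009 0.013] F [-0.2  0.5 -0.7] M [-0.08  0.04 -0.01] w 0.0854 j [-1.54  0.25  0.99  1.92 -0.24  1.08  0.  ]
```

View pics/tE.png

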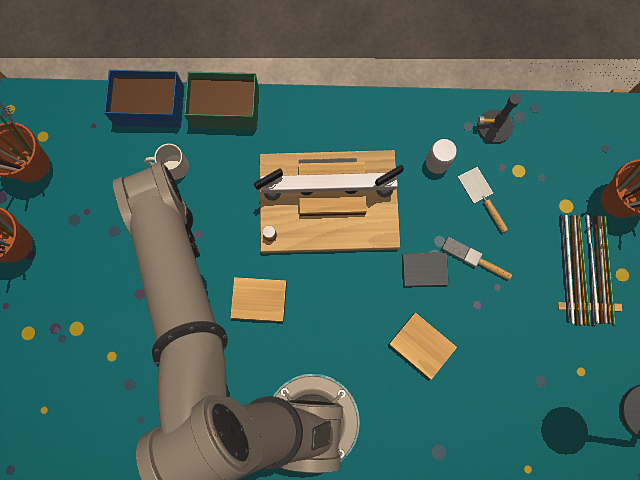

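View pics/tEc.png

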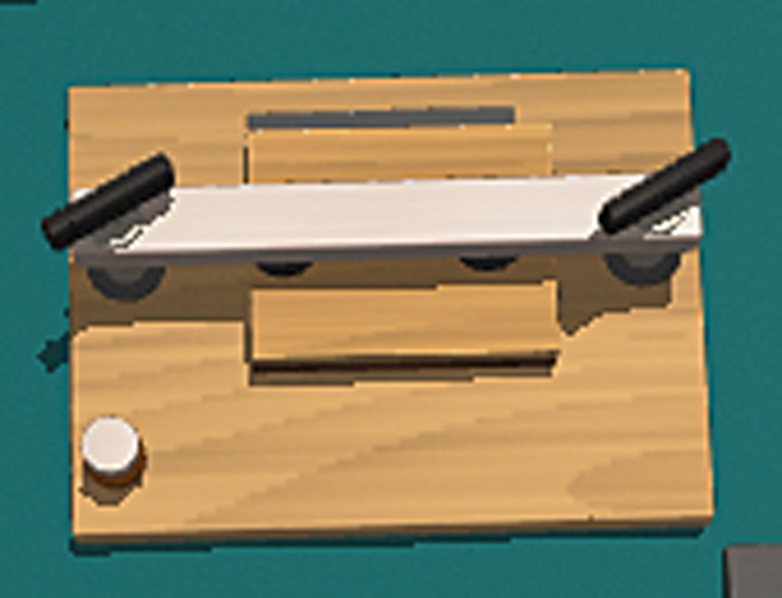

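View pics/sE.png

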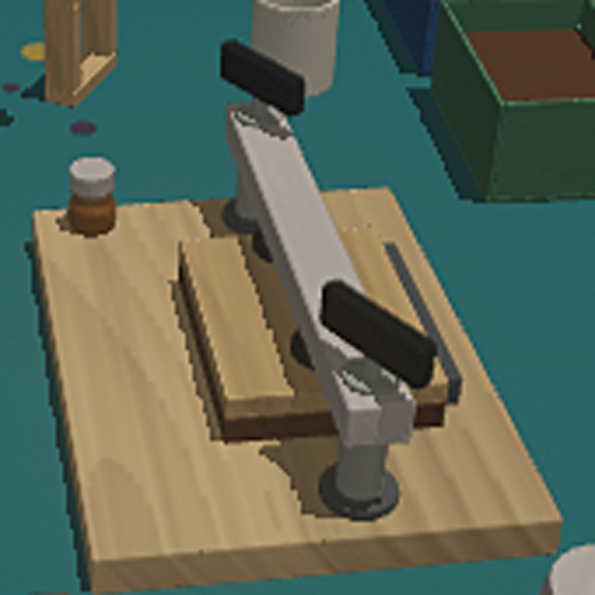

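Run:
```python
from h import *
import pickle
from scipy.ndimage import median_filter
f=pickle.load(open("topE.pkl","rb"))
sub=f["color"][135:265,245:415].astype(int)
for name,(u0,u1,v0,v1) in dict(L=(250,288,165,190),R=(370,408,163,188)).items():
    pts=[];bd=[]
    for v in range(v0,v1):
        for u in range(u0,u1):
            p=dep(f,u,v); g=f["color"][v,u].max()
            if p[2]>.145 and g<70: pts.append(p)
            if .105<p[2]<.135 and g>180: bd.append(p[2])
    pts=np.array(pts); c=pts.mean(0); w,V=np.linalg.eigh(np.cov((pts-c)[:,:2].T)); d=V[:,1]
    a=np.arctan2(d[1],d[0]); k=(YAW-a)%np.pi
    print(name,len(pts),c.round(4),"knob mod pi",k.round(3),k+np.pi,"beamtop",np.median(bd) if bd else None,len(bd))
for n,x,y in [("bL",190,215),("bm",380,210),("bR",570,205)]:
    u,v=(x+.5)/4.6-.5+245,(y+.5)/4.6-.5+135
    print(n,dep(f,u,v).round(4))
for x,y in [(254,355),(556,351)]:
    p=atz(f,(x+.5)/4.6-.5+245,(y+.5)/4.6-.5+135,.066)[:2]-O; print("front edge press x",(np.cos(YAW)*p[0]+np.sin(YAW)*p[1]).round(4))
```

```text
L 194 [0.6021 0.1285 0.1751] knob mod pi 2.929 6.070945141916273 beamtop 0.1167196951084778 152
R 185 [ 0.6218 -0.1781  0.1682] knob mod pi 0.53 3.6718236867619085 beamtop 0.1163525764209119 141
bL [0.6126 0.0874 0.1196]
bm [ 0.1476 -0.0233  1.5807]
bR [ 0.6247 -0.1285  0.1176]
front edge press x -0.0665
front edge press x -0.0687
```

Run:
```python
from h import *
import pickle
f=pickle.load(open("topE.pkl","rb")); f0=pickle.load(open("top.pkl","rb"))
c=f["color"][150:185,290:375]; cv2.imwrite("pics/g1.png",cv2.resize(c,None,fx=9,fy=9,interpolation=cv2.INTER_NEAREST))
c=f["color"][160:195,248:290]; d=f["color"][160:195,368:410]; cv2.imwrite("pics/g2.png",cv2.resize(np.hstack([c,d]),None,fx=9,fy=9,interpolation=cv2.INTER_CUBIC))
```

```text
(no output)
```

View pics/g1.png

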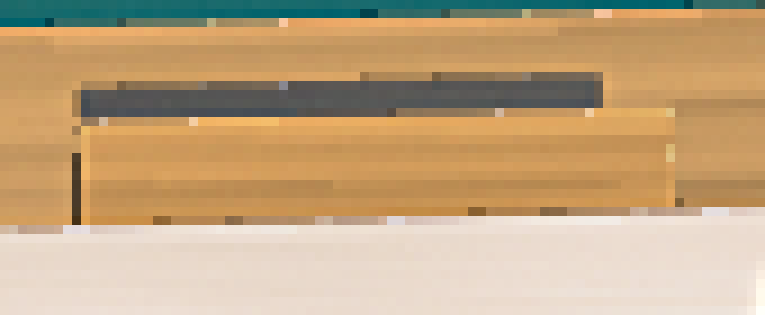

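View pics/g2.png

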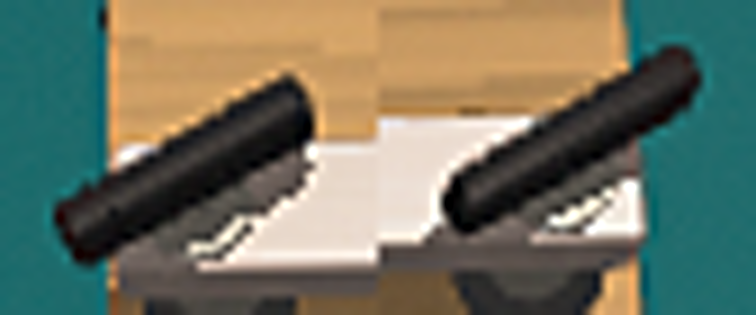

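```bash
python3 -c "
from bench import r
print(r.hand_in())"
```

```text
the job is handed in; nothing more can be done
None
```

The board is home against the fence, the beam is down on both stop sleeves, and I handed the job in at about 29 s of the 72 s allowed.

**What I did**
- **Board:** I pushed it straight back with the open fingers on its front edge until it stopped against the fence at about 12 N. In the end picture its rear edge lies flush with the fence and parallel to it.
- **Knobs:** I turned them by turns, three times each, with steps of about 0.65 to 1.4 rad. By the tool angles the two ends were never more than about 2 mm out of level.
- **Stops:** each knob came up hard against its stop at about 4.2 rad, with the moment rising to 2.7 N m on the right and at least 1.9 N m on the left.

**Last checks**
- **Level:** the two T-bars lie at the same angle, matching 4.2 rad, and depth puts both beam ends at about 0.1165 m, within 0.4 mm of each other. That is 1.5 mm below the expected 0.118 m, which is within the camera's 2 mm calibration.
- **Clear of the work:** the gripper is open and touching nothing. The bystanders look unmoved in the top view, though the arm partly hides the area near the mug, and I could not see the upright frame clearly there.

**Checks that disagreed or failed**
- The last pixel reading of the board's front edge gave press x = -66.5 mm on one side and -68.7 mm on the other, against -70 mm. That reading is good to about 2 mm. A wrist-camera reading right after the push gave -68.4 and -69.0 mm.
- An automatic fit of the knob angles mixed in background pixels and was unusable, so I read the angles off the picture instead.

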